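Seat the bearing cover of a banding wheel

TASK

Take the seating tool from its wooden rack, set it squarely over the boss of the metal bearing cover that sits half-started in the banding wheel's hub, and press straight down until the cover clicks home, its flange flush on the hub's rim all round. Go by feel and never push harder than about 30 N, which would dent the thin cover; touch the cover with the tool only. Then hang the tool back in its rack, upright and by its collar, and leave the other things where they are.

Things in the scene. Friction and masses are not known exactly. Their poses are not given: they have to be found in the camera images.
- hub: Base of a dismantled banding wheel, fixed to the bench: dark steel casting, foot 124 mm across, narrowing to an upright hub 62 mm across and 50 mm high. Origin on its axis at the bench top, z up. Open bore 46 mm across, 18 mm deep; six sprung balls stand out of the bore's wall 5 mm below the rim and snap over the cover's bead.
- hub_rim (a point): Centre of the hub's flat upper rim, 50 mm above the bench, z up along the bore; the cover's origin comes here when it is home.
- cover: Loose aluminium snap-in bearing cover, 40 g: flange 54 mm across, 3 mm thick; below it a plug 14 mm long with a bead. Origin on the axis in the flange's underside, z up. At the start it rests level on the balls in the bore, its origin about 7 mm above the rim.
- cover_boss (a point): Top centre of the cover's boss, 14 mm across, 6 mm above the flange's top, 9 mm above the cover's origin. Pushed down, the cover resists more and more, up to 6 to 14 N, until its flange is about 2 mm above the rim; there it clicks: the resistance falls away and the balls pull it down flush. Then it stands rigid on the rim.
- rack: Wooden rack for the tool, fixed to the bench: a board 86 x 86 mm, 12 mm thick, top 90 mm above the bench, on two 10 mm side boards along its x; round through hole 42 mm across in its middle. Origin at the bench top under the hole's centre.
- rack_hole (a point): Centre of the rack's hole in the board's upper face, 90 mm above the bench.
- seating_tool: Seating tool, 0.18 to 0.28 kg, hanging upright in the rack's hole by its collar. Origin on its axis in the collar's underside, z up, x and y square to the handle's flat sides. Steel collar 52 mm across, 5 mm thick. Below it a plastic nose 34 mm across; in its end face a round recess 20 mm across, 20 mm deep, goes over the cover's boss (3 mm play all round), so that the end presses on the flange.
- tool_grip (a point): Middle of the tool's wooden handle, 42 mm above the tool's origin; the handle is 26 mm square, flat from 13 to 64 mm above the origin, ends at 74 mm. The nose sits on a stiff thread and is set afresh each time: its end stands anywhere from 40 to 80 mm below the tool's origin, which is not measured; the thread does not yield; the end ring is backed by rubber, 1 mm at 20 N.
- egg_cup: Bystander: small white porcelain cup, 48 mm across, 42 mm high; origin at its underside.
- grey_cup: Bystander: blue-grey glazed cup, 84 mm across, 65 mm high; origin at its underside.
- glaze_green: Bystander: jar of green glaze, 70 mm across, 117 mm high; origin at its underside.
- wood_rib: Bystander: flat kidney-shaped wooden rib, 41 x 94 x 6 mm; origin at its underside.
- tile_a: Bystander: bisque test tile, 60 x 42 x 8 mm; origin at its underside.
Mind the look-alikes: they are no part of the job. What is shaped like the seating_tool but blue or orange is not meant.

How it is judged (in metres and radians):
On the way, in this order (a step that is already met when the one before it is completed fails the run):
1. the tool stands upright over the cover's boss (within 5 mm, 0.1 rad) and presses on it, the cover not yet home (contact force between seating_tool and cover above 2 N and horizontal distance between seating_tool and cover below 0.005 m and angle between seating_tool's own z axis and vertical below 0.1 rad and z of cover in the frame of hub_rim above 0.0015 m), for 0.03 s.
2. the cover has clicked home: flange within 1.2 mm of the rim, level within 0.035 rad (z of cover in the frame of hub_rim between -0.002 and 0.0012 m and horizontal distance between cover and hub_rim below 0.003 m and angle between the z axis of cover and the z axis of hub, either way round below 0.035 rad), for 0.1 s.
At the end, for the whole second after the job is handed in: The cover's flange lies on the hub's rim (gap under 1.2 mm at the axis, centred within 3 mm, square within 0.035 rad), and the seating tool hangs at rest in the rack by its collar: centred within 7 mm, collar within 3 mm of the board's top, upright within 0.06 rad (all of step 2 and horizontal distance between seating_tool and rack_hole below 0.007 m and z of seating_tool in the frame of rack_hole between -0.003 and 0.003 m and angle between seating_tool's own z axis and vertical below 0.06 rad and linear speed of each of seating_tool, cover below 0.02 m/s); the robot touches nothing.
It fails at once if the tool pushes on the cover with more than 30 N (contact force between seating_tool and cover above 30 N).
It fails at once if the robot touches the cover other than with the tool (contact force between any of the fingers, the arm and cover above 1 N).
It fails at once if a bystander is moved by more than 25 mm (distance of any of egg_cup, grey_cup, glaze_green, wood_rib, tile_a from where it was at the start of the episode above 0.025 m).
It also fails if it takes over 64 s, if anything falls off the work surface, if the arm or the gripper's body presses on something with over 40 N, if the wrist force passes 120 N, or if a joint passes its speed limit or range.

ROBOT

A 7-joint arm with a two-finger parallel gripper is mounted at the origin on the work surface; the furniture and walls round the work are solid. World frame = base frame: x ahead of the robot, y to its left, z up, the work surface at z = 0. Lengths are in mm, angles in rad, forces in N, time in s.
With the tool pointing down it reaches from about 425 to 875 mm from the base axis. Payload 4.7 kg.
Tool frame: the origin (TCP) lies between the finger pads; the fingertips stand r.tips_ahead ahead of it and the grasp point (between the pads) lies 2 mm behind it (r.tips_ahead is the distance from the TCP to the fingertips, in mm); x points along the fingers, z is the direction in which the jaws open and shut, and the axes are right-handed (so a half turn about x gives the same grasp; the last joint's range is limited). The gripper opens to 85 mm and grips with 20 to 120 N. Pads are 22 mm wide; open, the fingers measure 114 mm over their backs; the gripper's body (76 mm by 85 mm) begins 54 mm behind the grasp point. The pads swing forward as they close: fully open they stand 13 mm farther back than shut.
Start: joints at [-1.116, 0.321, -0.07, 1.45, 0.023, 1.371, -0.057], TCP at [277.358, 587.874, 248.349] pointing down, gripper open.
Joint ranges: [-2.86, 2.86], [-0.3, 2.09], [-1.38, 1.24], [0.06, 2.45], [-1.56, 4.7], [0.09, 2.05], [-2.69, 2.69]. Speed limits (rad/s): [2.57, 2.57, 3.14, 3.14, 3.14, 3.14, 3.14].

INTERFACE

Orientations are given as a 3x3 rotation matrix whose columns are the frame's x, y, z axes.
In Python, from rig import r, viewer gives the robot as it stands.
- The arm moves only by the tool move_arm, never from a script. Its argument "plan" is a list of rows, each an object with "dp": the shift along the world's x, y, z in units of 25 mm (1.0 is 25 mm), a list of three; "delta_rot": the turn, a rotation vector about the world's x, y, z in rad, a list of three. A call has 1 to 12 rows; each row shifts and turns the pose as measured when the row begins; what a row does not reach is not made up. A row lasts 1/12 s, in which the tool goes at most 41.7 mm and 7.16 degrees, less where a joint would pass 70% of its speed; a pose out of reach is approached as far as the arm can. A call is refused whole if a number of a shift passes 1 or a number of a turn 0.125, either way. A call with a gripper value outside its range is refused whole. "grip" is the opening in per cent of the stroke, from 0 (shut) to 100 (fully open), set as the call begins (left out, the last holds). The fingers move at their own pace and stop on an object; "grip_force" is the grip in N (left out, the last holds). Time passes only in rows, so rows that do not move let the fingers close. It gives the time, the measured TCP pose, the force and the opening at its end, in the units of the state.
- r.get_obs(): the state, without advancing time (a new reading comes with each control period).
- viewer.get_image(name): name is "side" or "top" or "wrist"; returns a dict with "color" (384x512x3 uint8, red, green, blue), "K" (3x3 intrinsics, pixels), "extrinsics" (4x4, takes a point from camera to world coordinates). Camera axes: x right, y up, looking along -z (the intrinsics and any distortion apply to the point x, -y, -z); pixel columns grow to the right and rows downward; lengths in mm; the calibration is good to about 2 mm. The wrist camera is an equidistant fisheye: a pixel r from the principal point sees the ray r / f radians off the axis. A picture is of the moment at which its call begins. There is no depth.
- r.finish_job(): hands the job in, once; it reports no verdict.
The state is a dict: "time_s": time; "q": joint angles; "dq": joint speeds; "tau": joint torques, N m; "position": TCP position; "ee_rot": TCP orientation; "wrist_force": force on the tool from outside, world axes, zero at the start; "moment": the same for the moment, N m; "width": opening from 0.0 (shut) to 1.0 (fully open).
Only numpy, scipy, OpenCV 4.12 (cv2) and the standard library are available. Lean on these libraries where they do the work, as an engineer would, in place of code of your own. Each camera call takes 0.05 s, during which the arm holds its last target.

## Working session

There is one attempt and no reset: what is moved stays moved. The work goes in short steps, Python scripts to look and compute and a tool call to move; the robot and the scene stay as the last step left them, time stands still between calls to the robot, and variables do not carry over. Pictures are saved under pics/ and viewed, and the job is handed in when it is done.

Besides the shell and the picture viewer there is one more tool, called after ">>>" as name(argument=value, ...) on one line, values as JSON. move_arm: Moves the arm, as the interface text tells. Its arguments: {"type":"object","properties":{"plan":{"type":"array"},"grip":{"type":"number"},"grip_force":{"type":"number"}},"required":["plan"]}

```bash
mkdir -p pics; cat > h.py <<'E'
import sys; sys.path.insert(0,'.')
import numpy as np, cv2
from rig import r, viewer
def ray(im,u,v):
    K=im['K'];E=im['extrinsics'];d=np.array([(u-K[0,2])/K[0,0],-(v-K[1,2])/K[1,1],-1.])
    return E[:3,3],E[:3,:3]@d
def onz(im,u,v,z):
    o,d=ray(im,u,v);return o+d*(z-o[2])/d[2]
def proj(im,p):
    E=im['extrinsics'];c=E[:3,:3].T@(np.array(p)-E[:3,3]);K=im['K']
    return K[0,0]*c[0]/-c[2]+K[0,2],K[1,1]*-c[1]/-c[2]+K[1,2]
E
python3 - <<'E'
from h import *
for n in ['side','top']:
    im=viewer.get_image(n); cv2.imwrite(f'pics/{n}0.png',im['color'][:,:,::-1]); print(n,im.keys(),im['K'],im['extrinsics'].round(3))
    np.savez(f'{n}0.npz',**{k:im[k] for k in ['color','K','extrinsics']})
o=r.get_obs();print(o,r.tips_ahead)
E
```

```text
side dict_keys(['color', 'K', 'extrinsics']) [[365.13778427   0.         248.96723756]
 [  0.         365.13778427 191.45211069]
 [  0.           0.           1.        ]] [[-1.400000e-01 -7.430000e-01  6.540000e-01  1.217334e+03]
 [ 9.900000e-01 -1.010000e-01  9.600000e-02  1.610080e+02]
 [-5.000000e-03  6.610000e-01  7.500000e-01  8.761110e+02]
 [ 0.000000e+00  0.000000e+00  0.000000e+00  1.000000e+00]]
top dict_keys(['color', 'K', 'extrinsics']) [[359.26735579   0.         251.9219199 ]
 [  0.         359.26735579 190.56929993]
 [  0.           0.           1.        ]] [[-6.00000e-03  9.93000e-01 -1.21000e-01  4.79857e+02]
 [-1.00000e+00 -4.00000e-03  2.10000e-02  8.82340e+01]
 [ 2.00000e-02  1.21000e-01  9.92000e-01  9.59556e+02]
 [ 0.00000e+00  0.00000e+00  0.00000e+00  1.00000e+00]]
{'time_s': 0.1, 'q': array([-1.11589619,  0.32176215, -0.07010291,  1.45156831,  0.02261192,
        1.37079241, -0.05691029]), 'dq': array([ 0.0004404 , -0.00079791, -0.00102789, -0.00345948, -0.0019356 ,
       -0.00117007,  0.00011293]), 'tau': array([-3.74487936e-04, -4.94884193e+01, -3.83999627e-01, -3.15211558e+01,
        1.30566783e-02,  7.43568322e-03,  7.67464769e-06]), 'position': array([277.17167158, 587.43748146, 247.31668004]), 'ee_rot': array([[-6.52434440e-04, -9.04426614e-01,  4.26628732e-01],
       [-1.61623859e-03,  4.26629219e-01,  9.04425175e-01],
       [-9.99998481e-01, -9.94556886e-05, -1.74011679e-03]]), 'wrist_force': array([-0.19191909, -0.02439619, -0.22571673]), 'moment': array([ 0.02994575, -0.0060667 ,  0.03706797]), 'width': 1.0048200199751425} 17.0
```

View pics/side0.png

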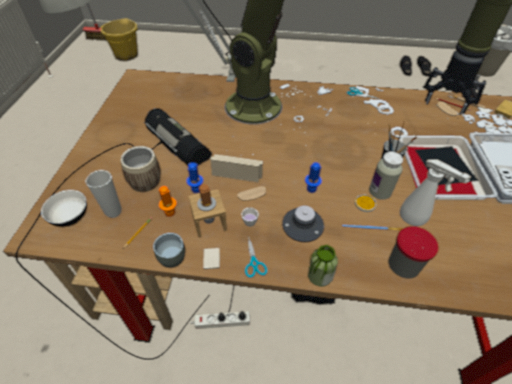

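View pics/top0.png

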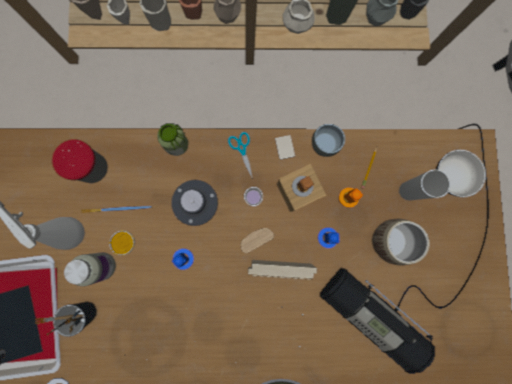

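```bash
python3 - <<'E'
import cv2
t=cv2.imread('pics/top0.png');s=cv2.imread('pics/side0.png')
a=cv2.resize(t[155:225,265:365],(800,560),interpolation=cv2.INTER_CUBIC);cv2.imwrite('pics/c1.png',a)
a=cv2.resize(s[165:245,150:250],(750,600),interpolation=cv2.INTER_CUBIC);cv2.imwrite('pics/c2.png',a)
a=cv2.resize(t[165:235,155:225],(400,400),interpolation=cv2.INTER_CUBIC)
b=cv2.resize(s[190:250,270:330],(400,400),interpolation=cv2.INTER_CUBIC);cv2.imwrite('pics/c3.png',cv2.hconcat([a,b]))
E
```

```text
(no output)
```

View pics/c1.png

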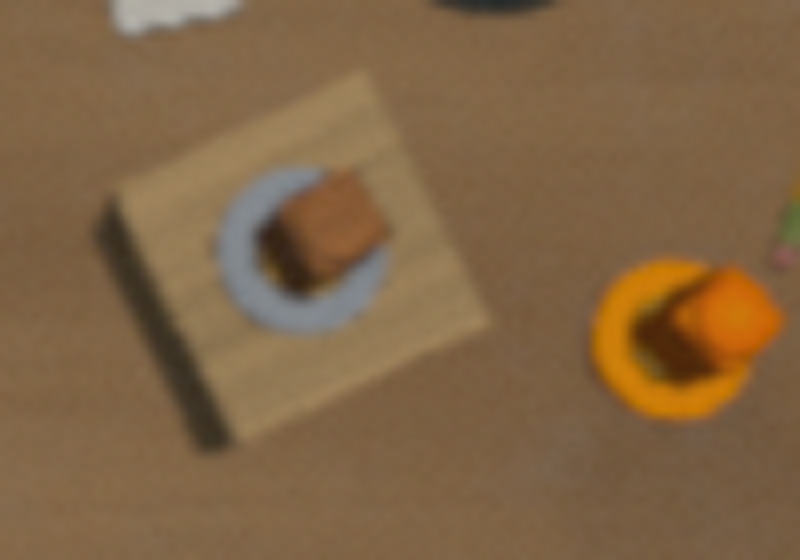

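View pics/c2.png

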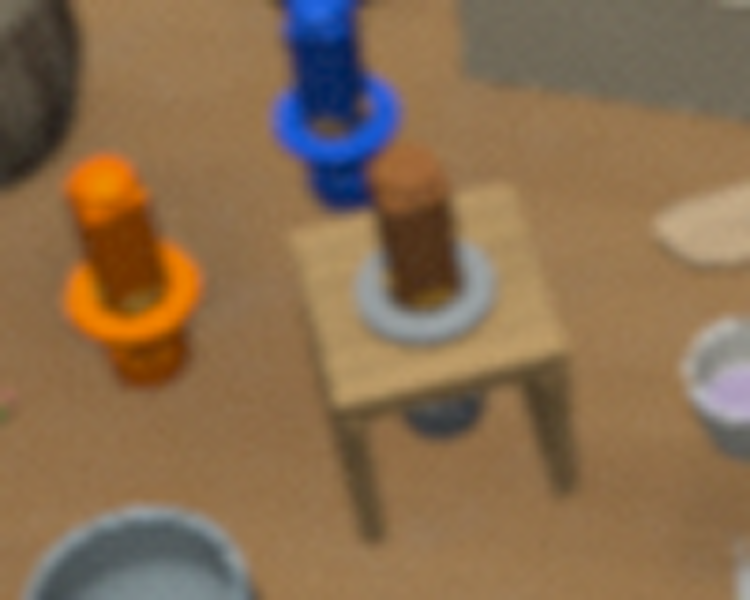

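View pics/c3.png

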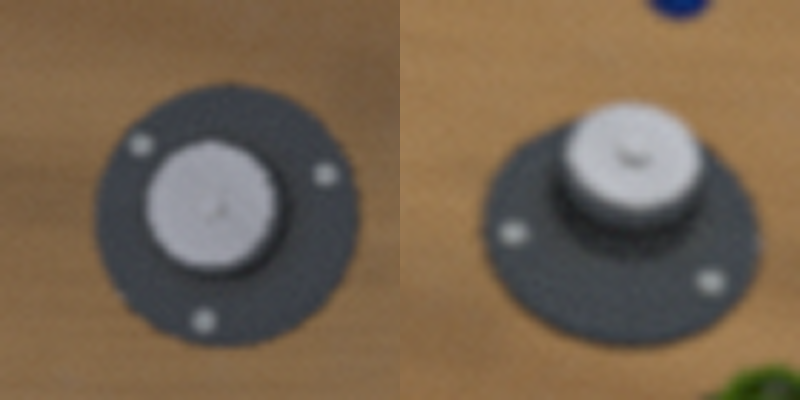

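```bash
cat >> h.py <<'E'
def load(n): return dict(np.load(n))
def tri(*rs):
    A=np.zeros((3,3));b=np.zeros(3)
    for o,d in rs:
        d=d/np.linalg.norm(d);P=np.eye(3)-np.outer(d,d);A+=P;b+=P@o
    x=np.linalg.solve(A,b);return x
def blob(im,lo,hi,box):
    hsv=cv2.cvtColor(im['color'],cv2.COLOR_RGB2HSV);u0,v0,u1,v1=box
    m=cv2.inRange(hsv[v0:v1,u0:u1],lo,hi)
    c=max(cv2.findContours(m,cv2.RETR_EXTERNAL,cv2.CHAIN_APPROX_NONE)[0],key=cv2.contourArea)
    return c.reshape(-1,2)+[u0,v0],m
def fitell(pts): return cv2.fitEllipse(cv2.convexHull(pts.astype(np.float32)))
E
python3 - <<'E'
from h import *
T=load('top0.npz');S=load('side0.npz')
for n,im,b,bb in [('T',T,(170,178,214,224),(285,170,322,202)),('S',S,(288,200,320,225),(190,190,222,216))]:
    hsv=cv2.cvtColor(im['color'],cv2.COLOR_RGB2HSV)
    print(n,'flange px',hsv[200,192] if n=='T' else hsv[212,300])
    c,m=blob(im,(0,0,125),(180,70,255),b); e=fitell(c);print(n,'cover',e)
    c,m=blob(im,(95,25,90),(130,110,255),bb);e2=fitell(c);print(n,'collar',e2)
    print('cover@60',onz(im,*e[0],60),'collar@95',onz(im,*e2[0],95))
# hand estimates
print('cover T',onz(T,191.9,200.9,60),'S',onz(S,304.95,213.5,60))
print('collar T',onz(T,302.9,186.25,95),'S',onz(S,150+425/7.5,165+290/7.5,95))
# foot outline
c,m=blob(T,(90,0,40),(130,120,110),(165,175,225,232));e=fitell(c);print('foot',e,onz(T,*e[0],4))
# rack corners at z=90
cs=[onz(T,265+x/8,155+y/8,90)[:2] for x,y in [(118,190),(365,75),(490,325),(237,442)]];print(np.round(cs,1),np.mean(cs,0))
for i in range(4):
    d=cs[(i+1)%4]-cs[i];print(np.hypot(*d),np.degrees(np.arctan2(d[1],d[0])))
hs=[onz(T,265+x/8,155+y/8,164)[:2] for x,y in [(280,205),(345,170),(390,230),(330,275)]];print(np.round(hs,1),np.mean(hs,0))
E
```

```text
T flange px [115  17 164]
T cover ((191.31910705566406, 200.3219757080078), (20.662492752075195, 21.510997772216797), 64.73849487304688)Traceback (most recent call last):
  File "<stdin>", line 7, in <module>
  File "h.py", line 21, in blob
    c=max(cv2.findContours(m,cv2.RETR_EXTERNAL,cv2.CHAIN_APPROX_NONE)[0],key=cv2.contourArea)
ValueError: max() iterable argument is empty
```

```bash
python3 - <<'E'
from h import *
T=load('top0.npz');S=load('side0.npz')
hsv=cv2.cvtColor(T['color'],cv2.COLOR_RGB2HSV);print('collar px',hsv[186,294],hsv[194,302])
hsv=cv2.cvtColor(S['color'],cv2.COLOR_RGB2HSV);print('collar px',hsv[204,199],hsv[208,207])
for n,im,b,bb in [('T',T,(170,178,214,224),(285,170,322,202)),('S',S,(288,200,320,225),(190,190,222,216))]:
    c,m=blob(im,(0,0,125),(180,70,255),b); e=fitell(c);print(n,'cover',e)
    c,m=blob(im,(90,15,60),(140,120,255),bb);e2=fitell(c);print(n,'collar',e2)
    print('cover@60',onz(im,*e[0],60),'collar@95',onz(im,*e2[0],95))
print('cover T',onz(T,191.9,200.9,60),'S',onz(S,304.95,213.5,60))
print('collar T',onz(T,302.9,186.25,95),'S',onz(S,150+425/7.5,165+290/7.5,95))
c,m=blob(T,(90,0,40),(130,120,110),(165,175,225,232));e=fitell(c);print('foot',e,onz(T,*e[0],4))
cs=[onz(T,265+x/8,155+y/8,90)[:2] for x,y in [(118,190),(365,75),(490,325),(237,442)]];print(np.round(cs,1),np.mean(cs,0))
for i in range(4):
    d=cs[(i+1)%4]-cs[i];print(np.hypot(*d),np.degrees(np.arctan2(d[1],d[0])))
hs=[onz(T,265+x/8,155+y/8,164)[:2] for x,y in [(280,205),(345,170),(390,230),(330,275)]];print(np.round(hs,1),np.mean(hs,0))
E
```

```text
collar px [107  16 140] [105  18 142]
collar px [ 98  13 159] [ 99  11 164]
T cover ((191.31910705566406, 200.3219757080078), (20.662492752075195, 21.510997772216797), 64.73849487304688)
T collar ((302.2051086425781, 185.9244842529297), (18.035240173339844, 18.414539337158203), 84.44731140136719)
cover@60 [565.06737247 221.55575666  60.        ] collar@95 [595.8588709  -52.31397882  95.        ]
S cover ((304.6319274902344, 212.63552856445312), (15.550436973571777, 19.82782554626465), 97.92591094970703)Traceback (most recent call last):
  File "<stdin>", line 7, in <module>
  File "h.py", line 23, in fitell
    def fitell(pts): return cv2.fitEllipse(cv2.convexHull(pts.astype(np.float32)))
                            ~~~~~~~~~~~~~~^^^^^^^^^^^^^^^^^^^^^^^^^^^^^^^^^^^^^^^^
cv2.error: OpenCV(4.12.0) /io/opencv/modules/imgproc/src/shapedescr.cpp:361: error: (-201:Incorrect size of input array) There should be at least 5 points to fit the ellipse in function 'fitEllipseNoDirect'
```

```bash
python3 - <<'E'
from h import *
T=load('top0.npz');S=load('side0.npz')
for n,im,b,bb in [('T',T,(170,178,214,224),(285,170,322,202)),('S',S,(288,200,320,225),(190,190,222,216))]:
    c,m=blob(im,(0,0,125),(180,70,255),b); e=fitell(c)
    c,m=blob(im,(80,0,90),(140,120,255),bb);e2=fitell(c);print(n,'collar',e2)
    print('cover@60',onz(im,*e[0],60),'collar@95',onz(im,*e2[0],95))
q=lambda x,y:(265+(x+.5)/8-.5,155+(y+.5)/8-.5)
c,m=blob(T,(90,0,40),(130,120,110),(165,175,225,232));e=fitell(c);print('foot',e,onz(T,*e[0],4))
cs=[onz(T,*q(x,y),90)[:2] for x,y in [(118,190),(365,75),(490,325),(237,442)]];print(np.round(cs,1),np.mean(cs,0))
for i in range(4):
    d=cs[(i+1)%4]-cs[i];print(np.hypot(*d),np.degrees(np.arctan2(d[1],d[0])))
hs=[onz(T,*q(x,y),164)[:2] for x,y in [(280,205),(345,170),(390,230),(330,275)]];print(np.round(hs,1),np.mean(hs,0))
E
```

```text
T collar ((301.96954345703125, 186.21766662597656), (18.301206588745117, 19.26582908630371), 137.23292541503906)
cover@60 [565.06737247 221.55575666  60.        ] collar@95 [595.14048693 -51.7220921   95.        ]
S collar ((206.3068084716797, 203.4701690673828), (11.619738578796387, 15.78951644897461), 81.92068481445312)
cover@60 [563.78032584 223.96634805  60.        ] collar@95 [596.41339541 -49.8738924   95.        ]
foot ((194.21224975585938, 202.3739013671875), (43.852386474609375, 44.441444396972656), 57.74429702758789) [564.85878389 222.10413475   4.        ]
[[ 615.5    2.8]
 [ 651.2  -74.2]
 [ 573.5 -110.5]
 [ 538.1  -32.3]] [594.58421801 -53.53624442]
84.78591667327329 -65.11015380043314
85.82038019132968 -154.94182414951655
85.89251473829695 114.35967312296724
85.02949141803907 24.316545902693132
[[599.6 -35.4]
 [609.5 -54. ]
 [592.4 -66.2]
 [579.8 -49. ]] [595.33102285 -51.17949055]
```

Candidates (top view): brown-handled steel-collar tool in the rack (305,185); orange (350,197); blue (328,237); blue (182,260). The crop shows the brown one hanging by a steel collar in the wooden rack, so I'm taking that one. The cover and hub are at (192,201). I'm moving above the tool for a close wrist view.

>>> move_arm(plan=[{"dp":[0.5,-1,0],"delta_rot":[0,0,-0.06]},{"dp":[0.5,-1,0],"delta_rot":[0,0,-0.06]},{"dp":[0.5,-1,0],"delta_rot":[0,0,-0.06]},{"dp":[0.5,-1,0],"delta_rot":[0,0,-0.06]},{"dp":[0.5,-1,0],"delta_rot":[0,0,-0.06]},{"dp":[0.5,-1,0],"delta_rot":[0,0,-0.06]},{"dp":[0.5,-1,0],"delta_rot":[0,0,-0.06]},{"dp":[0.5,-1,0],"delta_rot":[0,0,-0.06]},{"dp":[0.5,-1,0],"delta_rot":[0,0,-0.06]},{"dp":[0.5,-1,0],"delta_rot":[0,0,-0.06]},{"dp":[0.5,-1,0],"delta_rot":[0,0,-0.06]},{"dp":[0.5,-1,0],"delta_rot":[0,0,-0.04]}], grip=100)

```text
time_s: 1.1
position: [422.1, 277.2, 239.4]
ee_rot: [[-0.013, -0.4, 0.916], [-0.001, 0.917, 0.4], [-1.0, 0.004, -0.013]]
wrist_force: [-0.3, -0.3, -0.2]
width: 1.001
```

>>> move_arm(plan=[{"dp":[0.5,-1,0],"delta_rot":[0,0,0]},{"dp":[0.5,-1,0],"delta_rot":[0,0,0]},{"dp":[0.5,-1,0],"delta_rot":[0,0,0]},{"dp":[0.5,-1,0],"delta_rot":[0,0,0]},{"dp":[0.5,-1,0],"delta_rot":[0,0,0]},{"dp":[0.5,-1,0],"delta_rot":[0,0,0]},{"dp":[0.5,-1,0],"delta_rot":[0,0,0]},{"dp":[0.5,-1,0],"delta_rot":[0,0,0]},{"dp":[0.5,-1,0],"delta_rot":[0,0,0]},{"dp":[0.5,-1,0],"delta_rot":[0,0,0]},{"dp":[0.5,-1,0],"delta_rot":[0,0,0]},{"dp":[0.5,-1,0],"delta_rot":[0,0,0]}])

```text
time_s: 2.1
position: [573.7, -40.0, 235.7]
ee_rot: [[-0.019, -0.399, 0.917], [-0.002, 0.917, 0.399], [-1.0, 0.006, -0.018]]
wrist_force: [0.7, -0.1, 0.1]
width: 1.001
```

>>> move_arm(plan=[{"dp":[0.44,-0.24,0.2],"delta_rot":[0.002,-0.019,0]},{"dp":[0.44,-0.24,0.2],"delta_rot":[0,0,0]},{"dp":[0,0,0],"delta_rot":[0,0,0]},{"dp":[0,0,0],"delta_rot":[0,0,0]}])

```text
time_s: 2.43
position: [596.8, -60.6, 244.3]
ee_rot: [[-0.002, -0.388, 0.922], [-0.004, 0.922, 0.388], [-1.0, -0.003, -0.003]]
wrist_force: [0.7, -0.6, 0.7]
width: 0.999
```

```bash
python3 - <<'E'
from h import *
im=viewer.get_image('wrist');np.savez('w1.npz',**{k:im[k] for k in ['color','K','extrinsics']})
cv2.imwrite('pics/w1.png',cv2.resize(im['color'],None,fx=1.5,fy=1.5,interpolation=cv2.INTER_CUBIC)[:,:,::-1]);print(im['K'],im['extrinsics'].round(3))
o=r.get_obs();print(o['time_s'],o['position'],o['ee_rot'],o['wrist_force'])
E
```

```text
[[297.31863964   0.         258.58102321]
 [  0.         297.31863964 192.58212028]
 [  0.           0.           1.        ]] [[ 9.21000e-01 -3.70000e-01 -1.19000e-01  5.65186e+02]
 [ 3.89000e-01  8.74000e-01  2.91000e-01  1.16260e+01]
 [-4.00000e-03 -3.14000e-01  9.49000e-01  3.70570e+02]
 [ 0.00000e+00  0.00000e+00  0.00000e+00  1.00000e+00]]
2.4833 [596.71957305 -60.42003197 244.31691543] [[-0.00125165 -0.3884958   0.92144965]
 [-0.00416719  0.92144439  0.38848792]
 [-0.99999053 -0.0033536  -0.00277227]] [ 0.93972973 -0.28931888  0.99547161]
```

View pics/w1.png

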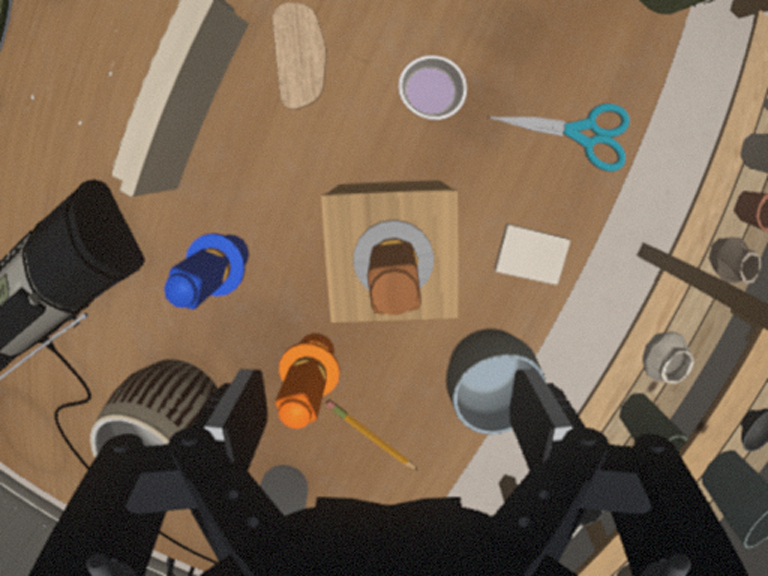

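The wrist view shows the brown tool at about (395,270) in the rack, with orange at (305,380) and blue at (205,270). I'll fit the collar and handle from here.

```bash
cat >> h.py <<'E'
def wray(im,u,v):
    p=cv2.fisheye.undistortPoints(np.array([[[u,v]]],float),im['K'],np.zeros(4))[0,0]
    E=im['extrinsics'];return E[:3,3],E[:3,:3]@np.array([p[0],-p[1],-1.])
def wonz(im,u,v,z):
    o,d=wray(im,u,v);return o+d*(z-o[2])/d[2]
E
python3 - <<'E'
from h import *
im=load('w1.npz')
a=im['color'][140:216,225:301];cv2.imwrite('pics/w1c.png',cv2.resize(a,(608,608),interpolation=cv2.INTER_CUBIC)[:,:,::-1])
c,m=blob(im,(80,0,90),(140,90,255),(230,140,295,205));e=fitell(c);print('collar',e,wonz(im,*e[0],95))
q=lambda x,y:(x/1.5,y/1.5)
cs=[wonz(im,x/1.5,y/1.5,90)[:2] for x,y in [(322,196),(457,191),(458,318),(331,322)]];print(np.round(cs,1),np.mean(cs,0))
for i in range(4):
    d=cs[(i+1)%4]-cs[i];print(np.hypot(*d),np.degrees(np.arctan2(d[1],d[0])))
E
```

```text
collar ((336.96453857421875, 133.29478454589844), (26.60003662109375, 129.3177490234375), 0.0) [645.10100428  10.71259306  95.        ]
[[ 537.8  -33.5]
 [ 615.2    2.7]
 [ 652.6  -74.9]
 [ 573.8 -111.5]] [594.86592514 -54.29187831]
85.44103264582093 25.07617371656103
86.19521874025115 -64.282137420575
86.94028748994037 -155.13071584328034
85.8775369567899 114.72032581738561
```

View pics/w1c.png

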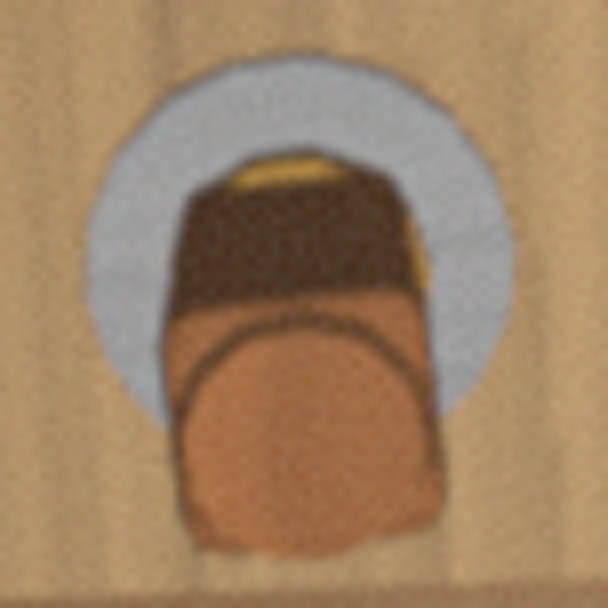

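```bash
python3 - <<'E'
from h import *
im=load('w1.npz');q=lambda x,y:(225+(x+.5)/8-.5,140+(y+.5)/8-.5)
# collar outline points -> plane z=95, circle fit
P=np.array([wonz(im,*q(x,y),95)[:2] for x,y in [(88,265),(103,190),(130,140),(195,83),(295,56),(380,73),(440,110),(490,175),(515,260),(503,330),(105,340),(160,412),(450,410)]])
A=np.c_[2*P,np.ones(len(P))];s=np.linalg.lstsq(A,(P**2).sum(1),rcond=None)[0];print('collar',s[:2],np.sqrt(s[2]+s[0]**2+s[1]**2))
print('end',wonz(im,*q(308,440),164))
for a,b,z in [((190,205),(400,178),108),((175,318),(415,290),154),((195,548),(440,510),154)]:
    p,t=wonz(im,*q(*a),z),wonz(im,*q(*b),z);d=t-p;print(np.degrees(np.arctan2(d[1],d[0])),np.hypot(*d[:2]))
E
```

```text
collar [595.21410713 -53.15638873] 25.422558823164646
end [594.6837104  -51.75952806 164.        ]
30.47954386906096 23.94476055613873
29.855884011535213 22.839569551726083
32.3526747857469 24.192111026043992
```

>>> move_arm(plan=[{"dp":[-0.06,0.32,0],"delta_rot":[0.004,-0.001,0.1]},{"dp":[0,0,-0.6],"delta_rot":[0,0,0.033]},{"dp":[0,0,-0.6],"delta_rot":[0,0,0]},{"dp":[0,0,0],"delta_rot":[0,0,0]},{"dp":[0,0,0],"delta_rot":[0,0,0]}])

```text
time_s: 2.9
position: [592.8, -44.9, 213.3]
ee_rot: [[-0.001, -0.52, 0.854], [0.004, 0.854, 0.52], [-1.0, 0.004, 0.001]]
wrist_force: [1.1, -0.1, 0.4]
width: 1.0
```

>>> move_arm(plan=[{"dp":[0.08,-0.2,0],"delta_rot":[0,0,-0.01]},{"dp":[0,0,0],"delta_rot":[0,0,0]},{"dp":[0,0,0],"delta_rot":[0,0,0]}])

```text
time_s: 3.15
position: [594.8, -48.2, 214.8]
ee_rot: [[-0.0, -0.513, 0.859], [0.005, 0.859, 0.513], [-1.0, 0.005, 0.003]]
wrist_force: [0.3, 1.0, 1.0]
width: 1.001
```

>>> move_arm(plan=[{"dp":[0.02,-0.16,-0.4],"delta_rot":[-0.005,0,0]},{"dp":[0,0,-0.4],"delta_rot":[0,0,0]},{"dp":[0,0,0],"delta_rot":[0,0,0]},{"dp":[0,0,0],"delta_rot":[0,0,0]}])

```text
time_s: 3.48
position: [596.2, -53.4, 194.2]
ee_rot: [[0.002, -0.512, 0.859], [-0.0, 0.859, 0.512], [-1.0, -0.002, 0.002]]
wrist_force: [0.2, -0.6, -0.7]
width: 0.995
```

>>> move_arm(plan=[{"dp":[-0.03,0.02,-0.6],"delta_rot":[0,0.002,0]},{"dp":[0,0,-0.6],"delta_rot":[0,0,0]},{"dp":[0,0,-0.6],"delta_rot":[0,0,0]},{"dp":[0,0,-0.5],"delta_rot":[0,0,0]},{"dp":[0,0,-0.25],"delta_rot":[0,0,0]},{"dp":[0,0,0],"delta_rot":[0,0,0]},{"dp":[0,0,0],"delta_rot":[0,0,0]}])

```text
time_s: 4.07
position: [595.7, -53.3, 127.7]
ee_rot: [[0.001, -0.511, 0.86], [-0.0, 0.86, 0.511], [-1.0, -0.001, 0.001]]
wrist_force: [-0.2, 0.1, -0.1]
width: 1.001
```

```bash
python3 - <<'E'
from h import *
im=viewer.get_image('wrist')
cv2.imwrite('pics/w2.png',cv2.resize(im['color'],None,fx=1.5,fy=1.5,interpolation=cv2.INTER_CUBIC)[:,:,::-1])
o=r.get_obs();print(o['time_s'],o['position'],o['ee_rot'],o['wrist_force'])
E
```

```text
4.1167 [595.7140788  -53.30856347 127.87641736] [[ 1.29025866e-03 -5.10925309e-01  8.59624141e-01]
 [-3.76352294e-04  8.59624548e-01  5.10926115e-01]
 [-9.99999097e-01 -9.82748365e-04  9.16850109e-04]] [1.20874175 0.59915697 0.81385937]
```

View pics/w2.png

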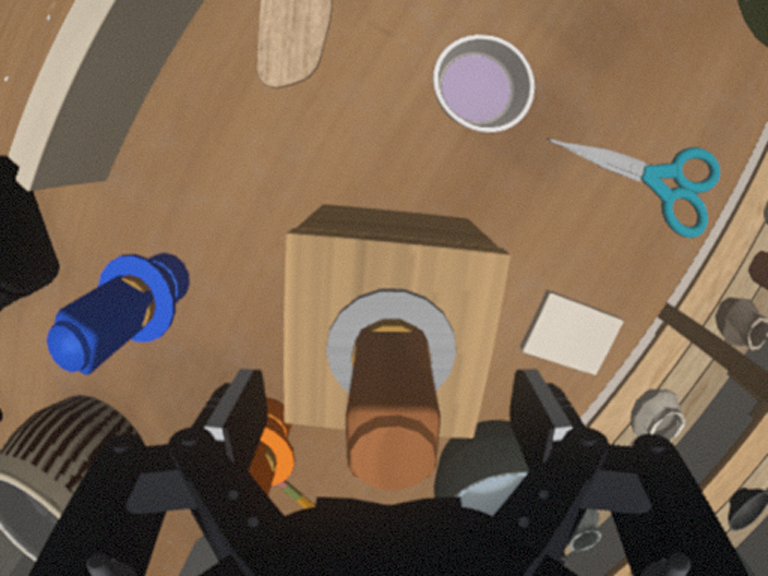

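The handle (392,430) is centred between the pads (240 and 540) and square to them, so I'm closing.

>>> move_arm(plan=[{"dp":[0,0,0],"delta_rot":[0,0,0]},{"dp":[0,0,0],"delta_rot":[0,0,0]},{"dp":[0,0,0],"delta_rot":[0,0,0]},{"dp":[0,0,0],"delta_rot":[0,0,0]},{"dp":[0,0,0],"delta_rot":[0,0,0]},{"dp":[0,0,0],"delta_rot":[0,0,0]},{"dp":[0,0,0],"delta_rot":[0,0,0]},{"dp":[0,0,0],"delta_rot":[0,0,0]}], grip=0, grip_force=90)

```text
time_s: 4.78
position: [597.7, -53.6, 131.3]
ee_rot: [[0.007, -0.511, 0.86], [-0.0, 0.86, 0.511], [-1.0, -0.004, 0.006]]
wrist_force: [0.6, 0.5, -0.4]
width: 0.293
```

```bash
python3 - <<'E'
from h import *
o=r.get_obs();print(o['time_s'],o['position'],o['ee_rot'],o['wrist_force'],o['moment'],o['width'])
E
```

```text
4.7833 [597.74448554 -53.57256646 131.30889512] [[ 6.90832153e-03 -5.10909805e-01  8.59606565e-01]
 [-7.45354778e-05  8.59626812e-01  5.10922439e-01]
 [-9.99976134e-01 -3.59368767e-03  5.90049751e-03]] [ 0.60499653  0.51942829 -0.4086838 ] [-0.0687597   0.02970023 -0.00343504] 0.29275644715003724
```

>>> move_arm(plan=[{"dp":[0,0,0.3],"delta_rot":[0,0,0]},{"dp":[0,0,0.5],"delta_rot":[0,0,0]},{"dp":[0,0,0.5],"delta_rot":[0,0,0]},{"dp":[0,0,0.3],"delta_rot":[0,0,0]},{"dp":[0,0,0],"delta_rot":[0,0,0]}])

```text
time_s: 5.2
position: [596.4, -53.4, 174.2]
ee_rot: [[0.004, -0.511, 0.86], [-0.0, 0.86, 0.511], [-1.0, -0.002, 0.003]]
wrist_force: [0.8, -0.1, -2.1]
width: 0.29
```

>>> move_arm(plan=[{"dp":[0,0,0.6],"delta_rot":[0,0,0]},{"dp":[0,0,0.6],"delta_rot":[0,0,0]},{"dp":[0,0,0.6],"delta_rot":[0,0,0]},{"dp":[0,0,0.5],"delta_rot":[0,0,0]},{"dp":[0,0,0],"delta_rot":[0,0,0]},{"dp":[0,0,0],"delta_rot":[0,0,0]},{"dp":[0,0,0],"delta_rot":[0,0,0]}])

```text
time_s: 5.78
position: [596.1, -53.5, 235.8]
ee_rot: [[0.006, -0.511, 0.86], [0.001, 0.86, 0.511], [-1.0, -0.003, 0.005]]
wrist_force: [0.5, -0.3, -2.7]
width: 0.291
```

```bash
python3 - <<'E'
from h import *
o=r.get_obs();print(o['time_s'],o['position'],o['ee_rot'],o['wrist_force'],o['moment'],o['width'])
for n in ['side','top','wrist']:
    im=viewer.get_image(n); cv2.imwrite(f'pics/{n}3.png',im['color'][:,:,::-1]); np.savez(f'{n}3.npz',**{k:im[k] for k in ['color','K','extrinsics']})
s=cv2.imread('pics/side3.png')[110:240,130:260];w=cv2.imread('pics/wrist3.png')
cv2.imwrite('pics/m3.png',cv2.hconcat([cv2.resize(s,(384,384),interpolation=cv2.INTER_CUBIC),w[:,80:440]]))
E
```

```text
5.7833 [596.10039534 -53.5133191  235.7507469 ] [[ 6.03425840e-03 -5.10707644e-01  8.59733267e-01]
 [ 5.24596576e-04  8.59750418e-01  5.10714151e-01]
 [-9.99981656e-01 -2.63076803e-03  5.45587166e-03]] [ 0.54807934 -0.29053923 -2.67525833] [0.00542862 0.00406882 0.00199909] 0.29135815498544454
```

View pics/m3.png

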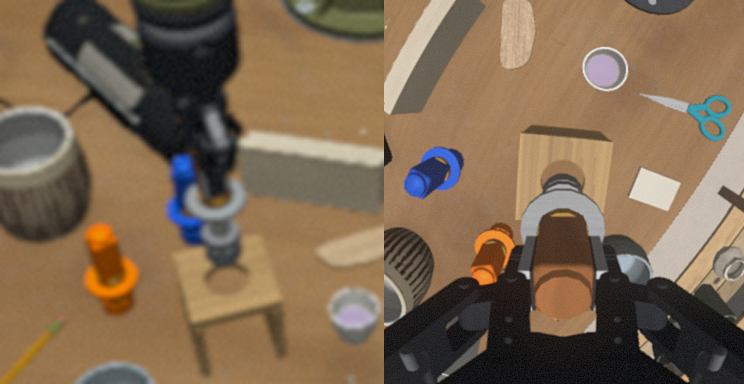

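>>> move_arm(plan=[{"dp":[0.04,0.4,0],"delta_rot":[0,0.006,0]},{"dp":[0.04,0.8,0],"delta_rot":[0,0,0]},{"dp":[0.04,0.8,0],"delta_rot":[0,0,0]},{"dp":[0.04,0.8,0],"delta_rot":[0,0,0]},{"dp":[0.04,0.8,0],"delta_rot":[0,0,0]},{"dp":[0.04,0.8,0],"delta_rot":[0,0,0]},{"dp":[0.04,0.8,0],"delta_rot":[0,0,0]},{"dp":[0.04,0.8,0],"delta_rot":[0,0,0]},{"dp":[0.04,0.8,0],"delta_rot":[0,0,0]},{"dp":[0.04,0.8,0],"delta_rot":[0,0,0]},{"dp":[0,0.4,0],"delta_rot":[0,0,0]},{"dp":[0,0,0],"delta_rot":[0,0,0]}])

```text
time_s: 6.93
position: [599.6, 163.8, 225.7]
ee_rot: [[-0.019, -0.511, 0.859], [-0.001, 0.859, 0.511], [-1.0, 0.009, -0.017]]
wrist_force: [0.1, 0.4, -2.3]
width: 0.29
```

```bash
python3 - <<'E'
from h import *
o=r.get_obs();print(o['time_s'],o['position'],o['ee_rot'],o['wrist_force'],o['dq'].round(3))
for n in ['wrist','side','top']:
    im=viewer.get_image(n); cv2.imwrite(f'pics/{n}4.png',im['color'][:,:,::-1]); np.savez(f'{n}4.npz',**{k:im[k] for k in ['color','K','extrinsics']})
o=r.get_obs();print(o['time_s'],o['position'])
T=load('top4.npz');cv2.imwrite('pics/t4c.png',cv2.resize(T['color'][150:230,265:345],(600,600),interpolation=cv2.INTER_CUBIC)[:,:,::-1])
E
```

```text
6.9333 [599.61163531 163.82971282 225.66083969] [[-1.93313120e-02 -5.11143005e-01  8.59278260e-01]
 [-6.28537110e-04  8.59444905e-01  5.11227993e-01]
 [-9.99812935e-01  9.34261954e-03 -1.69354699e-02]] [ 0.14590785  0.36330605 -2.27873441] [-0.015  0.013  0.003  0.005  0.001  0.002  0.005]
7.0833 [600.3719721  158.82865032 226.20228508]
```

View pics/wrist4.png

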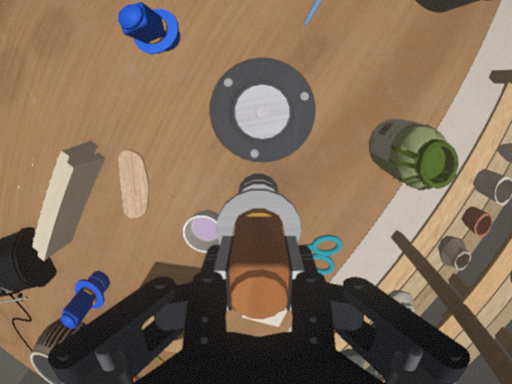

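View pics/side4.png

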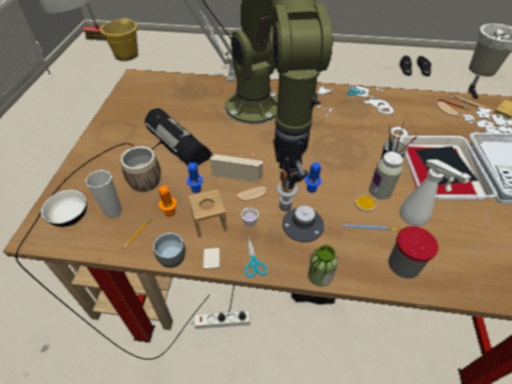

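View pics/t4c.png

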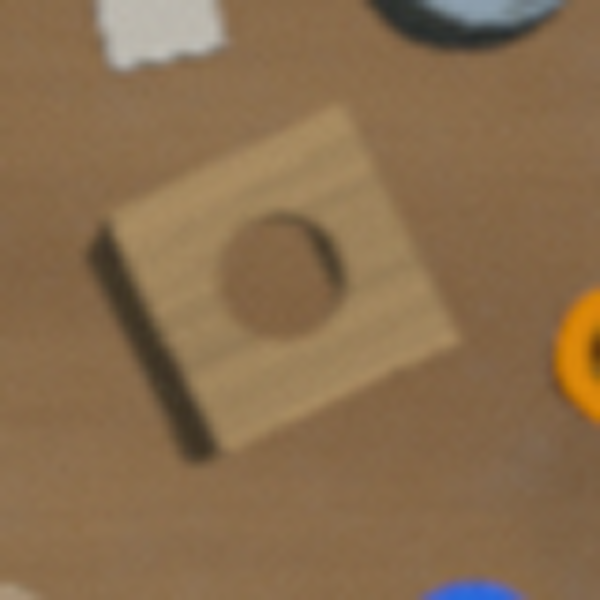

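```bash
python3 - <<'E'
from h import *
W=load('wrist4.npz');S=load('side4.npz');T=load('top4.npz')
c,m=blob(W,(0,0,120),(180,60,255),(225,75,300,145));e=fitell(c);print(e,'cover',wonz(W,*e[0],60))
print('boss',wonz(W,262,112,66))
P=np.array([wonz(W,u,v,60)[:2] for u,v in cv2.convexHull(c.astype(np.float32))[:,0]])
A=np.c_[2*P,np.ones(len(P))];s=np.linalg.lstsq(A,(P**2).sum(1),rcond=None)[0];print('circle',s[:2],np.sqrt(s[2]+s[0]**2+s[1]**2))
# TCP seen calibration check: held collar centre
cv2.imwrite('pics/m4.png',cv2.hconcat([cv2.resize(S['color'][150:230,250:330],(400,400),interpolation=cv2.INTER_CUBIC),cv2.resize(W['color'][160:250,210:300],(400,400),interpolation=cv2.INTER_CUBIC)])[:,:,::-1])
print('foot circle T',[onz(T,282/7.5+265-.43,276/7.5+150-.43,90)])
E
```

```text
((261.7680969238281, 111.22293090820312), (54.43944549560547, 55.33184814453125), 97.59575653076172) cover [563.68927941 221.23956024  60.        ]
boss [564.19805492 220.90161109  66.        ]
circle [563.71774706 221.15528562] 26.961205532328396
foot circle T [array([595.42923403, -53.01532607,  90.        ])]
```

View pics/m4.png

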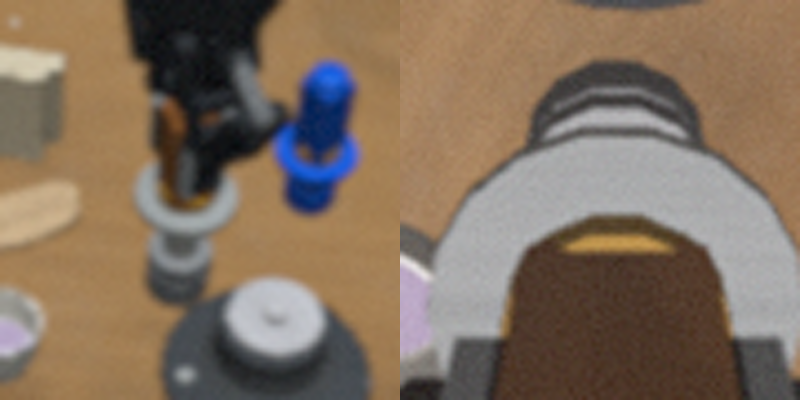

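```bash
python3 - <<'E'
from h import *
W=load('wrist4.npz');S=load('side4.npz')
q=lambda x,y:(210+(x-400+.5)*.225-.5,160+(y+.5)*.225-.5)
for z in [188,190]:
    P=np.array([wonz(W,*q(x,y),z)[:2] for x,y in [(612,131),(540,145),(485,180),(450,235),(435,290),(690,145),(740,178),(780,230),(795,280)]])
    A=np.c_[2*P,np.ones(len(P))];s=np.linalg.lstsq(A,(P**2).sum(1),rcond=None)[0];print('collar',z,s[:2],np.sqrt(s[2]+s[0]**2+s[1]**2))
R=W['extrinsics'];y=np.array([-.511,.859])
for L in range(40,81,5):
    z=225.9-41.3-L;p=wonz(W,*q(612,62),z)[:2];print(L,np.dot(p-np.array([599.8,162]),y), proj(S,[600.2,160,z]))
print('side nose bottom centre px', 250+(178+.5)/5-.5,150+(285+.5)/5-.5)
E
```

```text
collar 188 [595.99846775 164.74090401] 24.700613992094876
collar 190 [595.56747681 165.54015851] 24.40107491751143
40 27.45949639453125 (np.float64(282.9869744030893), np.float64(200.89623727685938))
45 26.220710539255776 (np.float64(282.863035967796), np.float64(202.1211016311419))
50 24.9819246839803 (np.float64(282.74006611174497), np.float64(203.33639366683508))
55 23.743138828704765 (np.float64(282.61805352495537), np.float64(204.54222515872635))
60 22.504352973429288 (np.float64(282.49698707285086), np.float64(205.73870614810986))
65 21.265567118153758 (np.float64(282.3768557928719), np.float64(206.925944976262))
70 20.02678126287828 (np.float64(282.257648891167), np.float64(208.1040483171446))
75 18.78799540760277 (np.float64(282.13935573935976), np.float64(209.27312120935574))
80 17.549209552327298 (np.float64(282.02196587138974), np.float64(210.43326708734878))
side nose bottom centre px 285.2 206.6
```

>>> move_arm(plan=[{"dp":[-0.25,0.4,0],"delta_rot":[0,-0.01,0]},{"dp":[-0.3,0.5,0],"delta_rot":[0,-0.01,0]},{"dp":[-0.3,0.5,0],"delta_rot":[0,0,0]},{"dp":[-0.25,0.45,0],"delta_rot":[0,0,0]},{"dp":[-0.15,0.25,0],"delta_rot":[0,0,0]},{"dp":[-0.05,0.1,0],"delta_rot":[0,0,0]},{"dp":[0,0,0],"delta_rot":[0,0,0]},{"dp":[0,0,0],"delta_rot":[0,0,0]},{"dp":[0,0,0],"delta_rot":[0,0,0]}])

```text
time_s: 7.83
position: [567.0, 203.7, 227.6]
ee_rot: [[0.006, -0.489, 0.872], [-0.006, 0.872, 0.489], [-1.0, -0.009, 0.003]]
wrist_force: [-0.3, 0.4, -2.8]
width: 0.292
```

>>> move_arm(plan=[{"dp":[0,0.3,-0.3],"delta_rot":[0.006,0,0.02]},{"dp":[0,0.25,-0.4],"delta_rot":[0,0,0]},{"dp":[0,0.1,-0.3],"delta_rot":[0,0,0]},{"dp":[0,0,0],"delta_rot":[0,0,0]},{"dp":[0,0,0],"delta_rot":[0,0,0]},{"dp":[0,0,0],"delta_rot":[0,0,0]}])

```text
time_s: 8.33
position: [567.6, 219.0, 198.2]
ee_rot: [[0.005, -0.505, 0.863], [-0.002, 0.863, 0.505], [-1.0, -0.004, 0.003]]
wrist_force: [0.4, -0.3, -2.4]
width: 0.291
```

```bash
python3 - <<'E'
from h import *
o=r.get_obs();print(o['time_s'],o['position'],o['ee_rot'],o['wrist_force'],o['dq'].round(3))
for n in ['wrist','side']:
    im=viewer.get_image(n); np.savez(f'{n}5.npz',**{k:im[k] for k in ['color','K','extrinsics']})
W=load('wrist5.npz');S=load('side5.npz')
cv2.imwrite('pics/m5.png',cv2.hconcat([cv2.resize(S['color'][160:240,265:345],(400,400),interpolation=cv2.INTER_CUBIC),cv2.resize(W['color'][130:230,210:310],(400,400),interpolation=cv2.INTER_CUBIC)])[:,:,::-1])
E
```

```text
8.3333 [567.57432014 218.96872543 198.20575783] [[ 0.00503342 -0.50466864  0.86329846]
 [-0.0019802   0.86330267  0.50468264]
 [-0.99998537 -0.00424978  0.00334602]] [ 0.37575442 -0.25574312 -2.36315464] [ 0.     0.008  0.002 -0.     0.001 -0.002  0.002]
```

View pics/m5.png

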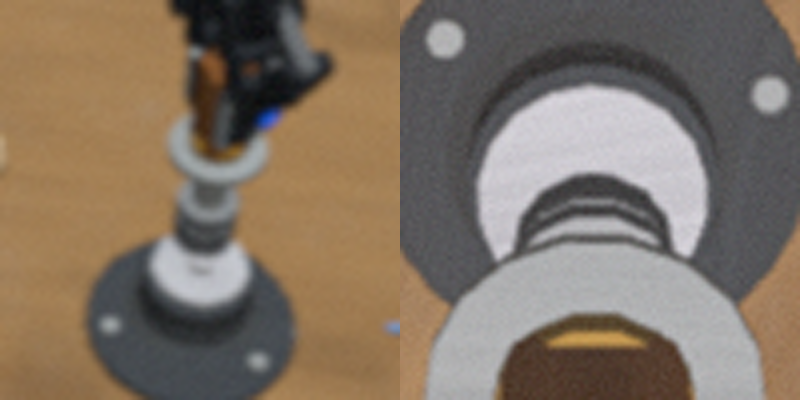

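```bash
python3 - <<'E'
from h import *
W=load('wrist5.npz');S=load('side5.npz')
q=lambda x,y:(265+(x+.5)/5-.5,160+(y+.5)/5-.5)
w=lambda x,y:(210+(x-400+.5)/4-.5,130+(y+.5)/4-.5)
print('S collar@161',onz(S,*q(219,150),161),'@157',onz(S,*q(219,150),157),'cover',onz(S,*q(200,269),60))
print('foot',onz(S,*q(191,325),4))
def circ(P):
    A=np.c_[2*P,np.ones(len(P))];s=np.linalg.lstsq(A,(P**2).sum(1),rcond=None)[0];return s[:2],np.sqrt(s[2]+s[0]**2+s[1]**2)
for z in (155,161):
    print('W collar',z,circ(np.array([wonz(W,*w(x,y),z)[:2] for x,y in [(595,240),(530,252),(475,285),(440,330),(428,380),(660,252),(715,287),(750,335),(763,380)]])))
print('W cover',circ(np.array([wonz(W,*w(x,y),60)[:2] for x,y in [(477,180),(490,140),(525,105),(593,84),(660,105),(695,140),(709,185),(495,258),(695,252)]])))
y=np.array([-.505,.863]);
for L in range(50,75,4): 
    z=156.9-L;print(L,[(wonz(W,*w(593,v),z)[:2]).round(1) for v in (175,)],circ(np.array([wonz(W,*w(x,yy),z)[:2] for x,yy in [(518,235),(530,205),(560,182),(595,175),(630,183),(655,205),(670,235)]])))
for n,p in (('collar',[566.2,220.7,159]),('flange',[566.2,220.7,60])): print(n,proj(S,p),q(0,0))
E
```

```text
S collar@161 [566.53493963 222.90007445 161.        ] @157 [562.89467055 223.24626757 157.        ] cover [566.54262393 223.98600551  60.        ]
foot [564.51114089 224.72374145   4.        ]
W collar 155 (array([567.0300554 , 216.51654553]), np.float64(26.605262001552507))
W collar 161 (array([565.57207932, 218.98731676]), np.float64(25.662963360311274))
W cover (array([563.78512479, 221.5291584 ]), np.float64(27.147997309227016))
50 [array([554.7, 237.2])] (array([562.23572275, 224.44010826]), np.float64(14.896204794695908))
54 [array([555.2, 236.3])] (array([562.9045906 , 223.30290585]), np.float64(15.17014972294411))
58 [array([555.7, 235.4])] (array([563.57345844, 222.16570344]), np.float64(15.44409465119559))
62 [array([556.3, 234.5])] (array([564.24232629, 221.02850102]), np.float64(15.718039579459894))
66 [array([556.8, 233.6])] (array([564.91119414, 219.89129861]), np.float64(15.99198450770065))
70 [array([557.3, 232.7])] (array([565.58006198, 218.7540962 ]), np.float64(16.265929435976528))
74 [array([557.8, 231.8])] (array([566.24892983, 217.61689379]), np.float64(16.53987436421847))
collar (np.float64(307.47171067631444), np.float64(189.92759338217084)) (264.6, 159.6)
flange (np.float64(303.4371604760509), np.float64(213.18058154901314)) (264.6, 159.6)
```

>>> move_arm(plan=[{"dp":[-0.06,0.09,-0.2],"delta_rot":[0.002,0,0]},{"dp":[0,0,-0.2],"delta_rot":[0,0,0]},{"dp":[0,0,0],"delta_rot":[0,0,0]},{"dp":[0,0,0],"delta_rot":[0,0,0]}])

```text
time_s: 8.77
position: [566.8, 221.2, 188.8]
ee_rot: [[0.008, -0.504, 0.864], [0.001, 0.864, 0.504], [-1.0, -0.003, 0.007]]
wrist_force: [-0.2, 1.0, -2.2]
width: 0.293
```

```bash
cat > look.py <<'E'
from h import *
import sys
k=sys.argv[1]
o=r.get_obs();print(o['time_s'],o['position'],o['ee_rot'].round(4).tolist(),o['wrist_force'],o['moment'])
for n in ['wrist','side']:
    im=viewer.get_image(n); np.savez(f'{n}{k}.npz',**{k:im[k] for k in ['color','K','extrinsics']})
W=load(f'wrist{k}.npz');S=load(f'side{k}.npz')
cv2.imwrite(f'pics/m{k}.png',cv2.hconcat([cv2.resize(S['color'][180:230,280:330],(400,400),interpolation=cv2.INTER_CUBIC),cv2.resize(W['color'][130:230,210:310],(400,400),interpolation=cv2.INTER_CUBIC)])[:,:,::-1])
E
python3 look.py 6
```

```text
8.7667 [566.8262825  221.20123234 188.79997603] [[0.0077, -0.504, 0.8637], [0.0014, 0.8637, 0.504], [-1.0, -0.0026, 0.0074]] [-0.1882086   0.99723327 -2.21113902] [0.00855781 0.01986729 0.02245939]
```

View pics/m6.png

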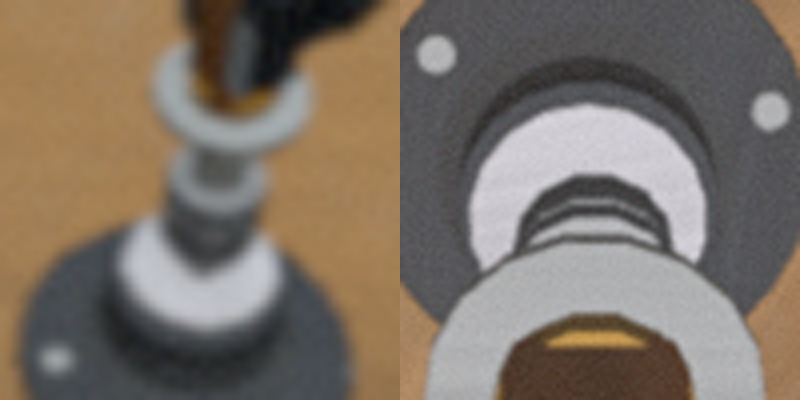

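>>> move_arm(plan=[{"dp":[-0.04,-0.01,-0.1],"delta_rot":[0,0.003,0]},{"dp":[0,0,-0.1],"delta_rot":[0,0,0]},{"dp":[0,0,-0.1],"delta_rot":[0,0,0]},{"dp":[0,0,-0.08],"delta_rot":[0,0,0]},{"dp":[0,0,0],"delta_rot":[0,0,0]}])

```text
time_s: 9.28
position: [566.1, 220.7, 179.0]
ee_rot: [[0.005, -0.504, 0.864], [0.002, 0.864, 0.504], [-1.0, -0.001, 0.006]]
wrist_force: [0.2, -0.1, -1.8]
width: 0.292
```

>>> move_arm(plan=[{"dp":[0,0,-0.08],"delta_rot":[0,0,0]},{"dp":[0,0,-0.06],"delta_rot":[0,0,0]},{"dp":[0,0,-0.06],"delta_rot":[0,0,0]},{"dp":[0,0,0],"delta_rot":[0,0,0]}])

```text
time_s: 9.62
position: [566.1, 220.7, 173.3]
ee_rot: [[0.005, -0.504, 0.864], [0.002, 0.864, 0.504], [-1.0, -0.001, 0.005]]
wrist_force: [0.2, 0.4, -2.5]
width: 0.293
```

```bash
python3 look.py 7
```

```text
9.6167 [566.07409864 220.69046274 173.27356283] [[0.0051, -0.5037, 0.8639], [0.0016, 0.8639, 0.5037], [-1.0, -0.0012, 0.0052]] [ 0.20266827  0.40464879 -2.53598847] [-0.01983747  0.06320281 -0.03110711]
```

View pics/m7.png

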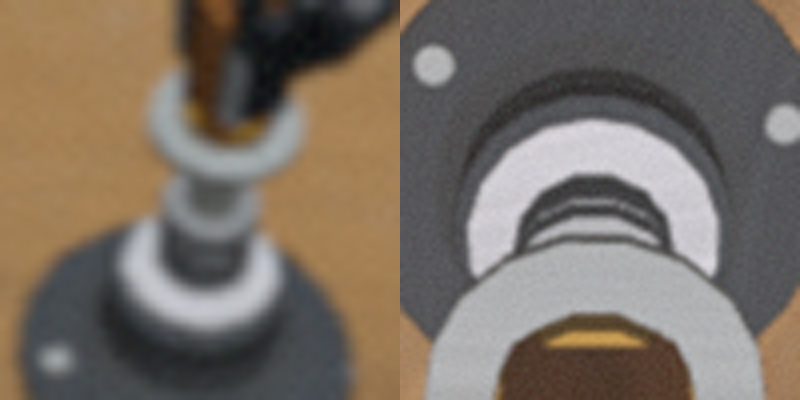

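Side view: nose centre at x=203 against flange centre at 200. Wrist view: 593 against 594. The nose end is about 7 mm above the flange. I'm lowering by feel in small steps.

>>> move_arm(plan=[{"dp":[0,0,-0.06],"delta_rot":[0,0,0]},{"dp":[0,0,-0.05],"delta_rot":[0,0,0]},{"dp":[0,0,-0.02],"delta_rot":[0,0,0]},{"dp":[0,0,0],"delta_rot":[0,0,0]}])

```text
time_s: 10.05
position: [566.5, 220.9, 170.5]
ee_rot: [[0.006, -0.504, 0.864], [0.002, 0.864, 0.504], [-1.0, -0.001, 0.007]]
wrist_force: [0.7, 0.0, -2.5]
width: 0.295
```

>>> move_arm(plan=[{"dp":[0,0,-0.06],"delta_rot":[0,0,0]},{"dp":[0,0,-0.06],"delta_rot":[0,0,0]}])

```text
time_s: 10.22
position: [567.0, 221.0, 168.6]
ee_rot: [[0.007, -0.504, 0.864], [0.003, 0.864, 0.504], [-1.0, -0.001, 0.008]]
wrist_force: [-2.5, -0.3, 5.2]
width: 0.293
```

>>> move_arm(plan=[{"dp":[-0.01,0,-0.06],"delta_rot":[0,0.002,0]},{"dp":[0,0,-0.05],"delta_rot":[0,0,0]}])

```text
time_s: 10.38
position: [567.4, 221.0, 168.1]
ee_rot: [[0.007, -0.504, 0.864], [0.004, 0.864, 0.504], [-1.0, -0.0, 0.008]]
wrist_force: [-2.4, -1.2, 4.4]
width: 0.291
```

```bash
python3 look.py 8
```

```text
10.3833 [567.41704435 220.96676673 168.12552118] [[0.007, -0.5035, 0.8639], [0.0039, 0.864, 0.5035], [-1.0, -0.0001, 0.008]] [-2.4024949  -1.22809818  4.40504714] [-0.30933798  0.73514645 -0.0246735 ]
```

View pics/m8.png

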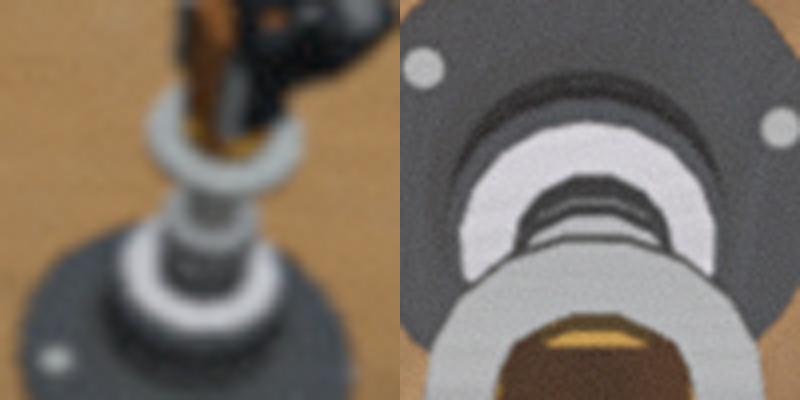

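Contact at TCP z≈168. The sideways force and the wrist view both say the tool sits about 1–2 mm too far along +jaw, after drifting. I'm backing off, recentring, and coming down again to tell boss edge from flange.

>>> move_arm(plan=[{"dp":[0,0,0.15],"delta_rot":[0,0,0]},{"dp":[-0.06,-0.03,0],"delta_rot":[0.0,0.004,0]},{"dp":[0,0,0],"delta_rot":[0,0,0]}])

```text
time_s: 10.73
position: [565.6, 220.3, 170.8]
ee_rot: [[0.002, -0.504, 0.864], [0.004, 0.864, 0.504], [-1.0, 0.002, 0.004]]
wrist_force: [-0.0, -0.3, -2.2]
width: 0.295
```

```bash
python3 look.py 9
```

```text
10.7333 [565.57500863 220.26574069 170.78517664] [[0.0025, -0.5036, 0.8639], [0.0038, 0.8639, 0.5036], [-1.0, 0.002, 0.004]] [-0.02692845 -0.34240508 -2.15381066] [-0.0427729   0.02515392  0.01392474]
```

View pics/m9.png

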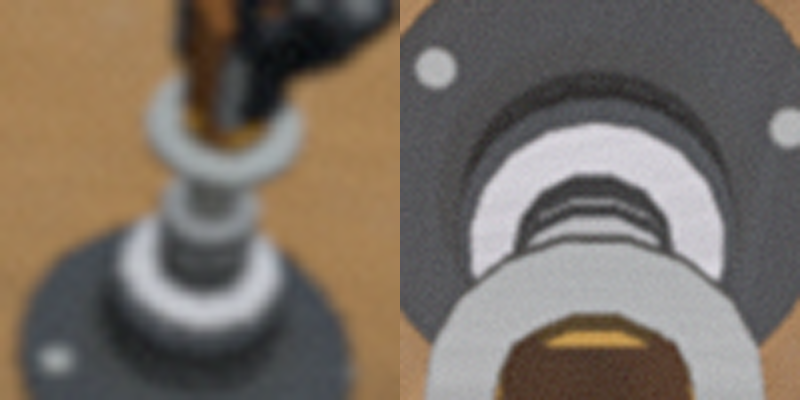

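```bash
python3 - <<'E'
from h import *
W=load('wrist9.npz');S=load('side9.npz')
w=lambda x,y:(210+(x-400+.5)/4-.5,130+(y+.5)/4-.5)
q=lambda x,y:(280+(x+.5)/8-.5,180+(y+.5)/8-.5)
J=np.array([.864,.504]);Y=np.array([-.504,.864])
c=wonz(W,*w(597,124),60)[:2];print('cover perp',c@Y-27)
for z in (60,62.6,68.6,72): print(z,wonz(W,*w(593,176),z)[:2]@Y-17)
# side: flange front edge & nose front edge
for v in (326,328): print('S flange front',onz(S,*q(200,v),60)[0]-27)
for z in (60,62.6,68.6,72): print(z,'S nose front x',onz(S,*q(203,291),z)[0]-17, onz(S,*q(203,291),z)[1])
E
```

```text
cover perp -93.18497829021032
60 -94.13582449888237
62.6 -93.47053085183762
68.6 -91.93523782019595
72 -91.06523843559906
S flange front 563.9930362396535
S flange front 564.8625422555159
60 S nose front x 558.473612623288 225.2842083707615
62.6 S nose front x 560.5184779869575 225.07943600909505
68.6 S nose front x 565.2373980569639 224.60688440524942
72 S nose front x 567.9114527633009 224.33910516307023
```

>>> move_arm(plan=[{"dp":[0.01,-0.01,-0.06],"delta_rot":[-0.003,-0.003,0]},{"dp":[0,0,-0.06],"delta_rot":[0,0,0]},{"dp":[-0.01,0,-0.06],"delta_rot":[0,0,0]}])

```text
time_s: 11.08
position: [566.3, 220.7, 167.8]
ee_rot: [[0.007, -0.504, 0.864], [0.002, 0.864, 0.504], [-1.0, -0.002, 0.007]]
wrist_force: [-1.6, -1.5, 6.7]
width: 0.293
```

>>> move_arm(plan=[{"dp":[0,0,0.12],"delta_rot":[0,0.003,0]},{"dp":[0.02,-0.08,0],"delta_rot":[-0.002,0,0]},{"dp":[0,0,-0.04],"delta_rot":[0,0,0]},{"dp":[0,0,-0.06],"delta_rot":[0,0,0]}])

```text
time_s: 11.42
position: [567.2, 218.4, 168.6]
ee_rot: [[0.005, -0.504, 0.864], [-0.001, 0.864, 0.504], [-1.0, -0.003, 0.004]]
wrist_force: [-1.1, -0.3, 5.1]
width: 0.297
```

>>> move_arm(plan=[{"dp":[0,0,-0.06],"delta_rot":[0,0.002,0]}])

```text
time_s: 11.5
position: [567.5, 218.5, 168.0]
ee_rot: [[0.004, -0.504, 0.864], [0.0, 0.864, 0.504], [-1.0, -0.002, 0.003]]
wrist_force: [-1.4, -0.5, 6.5]
width: 0.293
```

```bash
python3 look.py 10; python3 - <<'E'
from h import *
for k in ('8','10'):
    S=load(f'side{k}.npz');g=cv2.cvtColor(S['color'],cv2.COLOR_RGB2GRAY)
    print(k);print(g[200:232,303:308])
print(np.array([proj(S,[565+17,222,z]) for z in (60,66)]),proj(S,[565+27,222,60]),proj(S,[565+27,222,50]), proj(S,[567+26,220,127+5]),proj(S,[567+26,220,127]))
E
```

```text
11.5 [567.49416658 218.45564966 168.03504637] [[0.0038, -0.5039, 0.8638], [0.0, 0.8638, 0.5039], [-1.0, -0.0019, 0.0033]] [-1.37915995 -0.54167684  6.51990803] [-0.14680377  0.51501959 -0.01628131]
8
[[163 156 145 135 128]
 [157 161 161 161 158]
 [136 146 155 161 164]
 [115 114 124 136 147]
 [108  89  89  99 106]
 [108  84  81  84  87]
 [108  86  80  86  85]
 [120  98  89  87  90]
 [131 120 109 104 109]
 [137 134 133 130 132]
 [110 123 131 134 135]
 [ 79  91 100 105 109]
 [ 71  72  71  78  78]
 [ 78  75  69  73  69]
 [ 71  68  67  63  66]
 [ 57  59  59  62  59]
 [ 76  69  66  68  71]
 [129 114 106 114 122]
 [180 168 164 167 176]
 [195 192 191 193 195]
 [175 179 177 177 178]
 [119 123 124 121 120]
 [ 76  76  76  75  74]
 [ 55  60  62  59  54]
 [ 43  47  47  43  45]
 [ 41  44  42  40  41]
 [ 44  46  44  47  49]
 [ 51  50  50  47  48]
 [ 53  56  56  57  54]
 [ 68  66  64  67  67]
 [ 74  70  73  75  72]
 [ 73  72  73  76  78]]
10
[[159 146 138 125 126]
 [162 163 161 159 158]
 [146 154 160 164 167]
 [114 120 134 141 146]
 [ 90  90  99 104 108]
 [ 83  82  83  84  89]
 [ 86  82  86  86  91]
[... 192 characters left out ...]
61  60  61  64]
 [ 71  70  68  74  93]
 [119 116 121 128 141]
 [172 172 175 180 183]
 [195 193 196 199 193]
 [173 180 179 177 177]
 [119 124 124 121 121]
 [ 74  76  76  74  76]
 [ 56  58  58  58  57]
 [ 42  45  48  47  43]
 [ 39  40  39  42  40]
 [ 45  48  48  47  47]
 [ 50  51  49  49  47]
 [ 57  52  57  58  56]
 [ 67  69  62  68  68]
 [ 72  73  72  72  75]
 [ 74  73  75  74  74]]
[[303.66685848 217.64667531]
 [303.89813774 216.33932227]] (np.float64(303.51747502394056), np.float64(220.48859039499328)) (np.float64(303.1351643346298), np.float64(222.63502857162067)) (np.float64(305.6684382787946), np.float64(204.25673568698284)) (np.float64(305.4573796578478), np.float64(205.45785873721962))
```

View pics/m10.png

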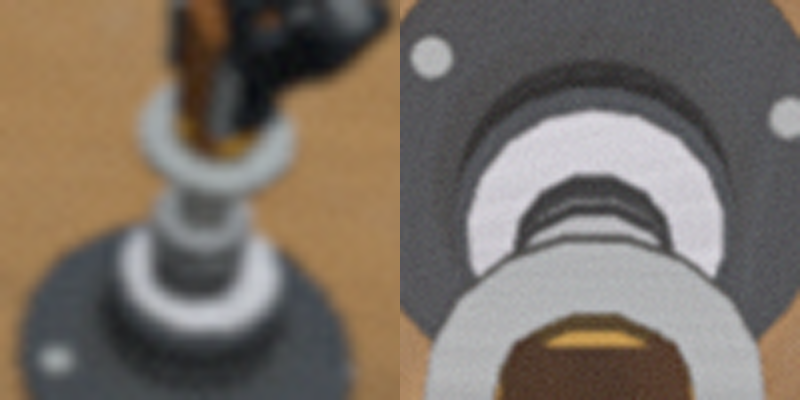

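Contact height is the same (~168) at three spots 2–2.5 mm apart, the lateral views agree within about 1 mm, and stiffness is ~2 N/mm. So the ring is on the flange, with the boss in the recess. I'm pressing in small steps.

>>> move_arm(plan=[{"dp":[0,0.02,-0.07],"delta_rot":[0,0,0]},{"dp":[0,0,-0.07],"delta_rot":[0,0,0]}])

```text
time_s: 11.77
position: [568.0, 218.8, 165.6]
ee_rot: [[0.005, -0.504, 0.864], [0.0, 0.864, 0.504], [-1.0, -0.002, 0.004]]
wrist_force: [-0.0, 0.3, -2.1]
width: 0.29
```

>>> move_arm(plan=[{"dp":[-0.01,0,-0.08],"delta_rot":[0,0,0]},{"dp":[-0.01,0,-0.08],"delta_rot":[0,0,0]}])

```text
time_s: 11.93
position: [568.2, 218.8, 163.6]
ee_rot: [[0.006, -0.504, 0.864], [0.001, 0.864, 0.504], [-1.0, -0.002, 0.006]]
wrist_force: [-5.4, -2.9, 18.3]
width: 0.295
```

The force rose, fell to zero at z≈165.6, then went stiff (about 21 N) at 163.6, which looks like the click and seating. I'm lifting off to check.

>>> move_arm(plan=[{"dp":[-0.02,-0.01,0.1],"delta_rot":[0,0.003,0]},{"dp":[0,0,0.4],"delta_rot":[0,0,0]},{"dp":[0,0,0.6],"delta_rot":[0,0,0]},{"dp":[0,0,0.6],"delta_rot":[0,0,0]},{"dp":[0,0,0.6],"delta_rot":[0,0,0]},{"dp":[0,0,0],"delta_rot":[0,0,0]},{"dp":[0,0,0],"delta_rot":[0,0,0]}])

```text
time_s: 12.52
position: [565.5, 218.0, 219.7]
ee_rot: [[-0.002, -0.504, 0.864], [-0.002, 0.864, 0.504], [-1.0, -0.0, -0.003]]
wrist_force: [0.3, -0.0, -3.8]
width: 0.293
```

```bash
python3 look.py 11; python3 - <<'E'
from h import *
S=load('side11.npz');S0=load('side0.npz')
cv2.imwrite('pics/s11.png',cv2.hconcat([cv2.resize(x['color'][190:250,270:330],(400,400),interpolation=cv2.INTER_CUBIC) for x in (S0,S)])[:,:,::-1])
E
```

```text
12.5167 [565.52418665 218.03102398 219.65778843] [[-0.0022, -0.5035, 0.864], [-0.0018, 0.864, 0.5035], [-1.0, -0.0005, -0.0028]] [ 0.25950004 -0.00381497 -3.75476718] [0.00501733 0.03615287 0.0650299 ]
```

View pics/s11.png

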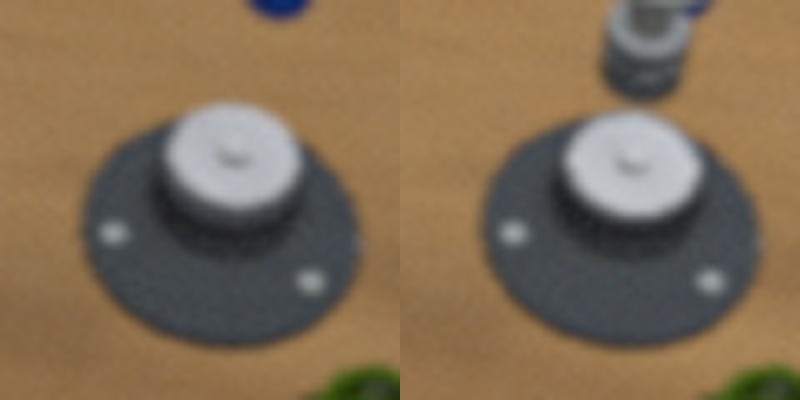

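View pics/m11.png

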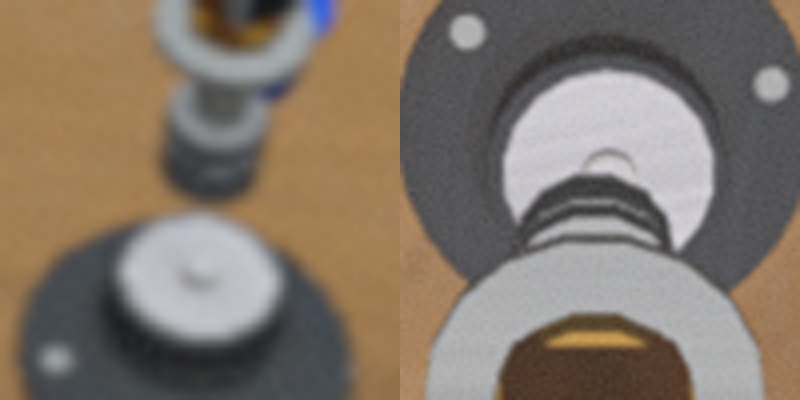

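```bash
python3 - <<'E'
from h import *
S=load('side11.npz');S0=load('side0.npz')
def edges(im,col,v0,v1):
    g=cv2.cvtColor(im['color'],cv2.COLOR_RGB2GRAY).astype(float);p=g[v0:v1,col-1:col+2].mean(1)
    i=np.argmax(p);out=[]
    for rng in (range(i,len(p)-1),):
        for k in rng:
            if p[k]>=120>p[k+1]: out.append(v0+k+(p[k]-120)/(p[k]-p[k+1]));break
    return out
for c in (300,303,305,307,309): print(c,edges(S0,c,210,230),edges(S,c,210,230))
for z in (60,58,55,53): print(z,proj(S,[592,222,z])[1])
for im in (S0,S):
    c,m=blob(im,(0,0,125),(180,70,255),(288,203,320,228));e=fitell(c);mm=cv2.moments(m);print(e, mm['m10']/mm['m00']+288,mm['m01']/mm['m00']+203)
print(proj(S,[565,222,60]),proj(S,[565,222,55]),proj(S,[565,222,53]))
W=load('wrist11.npz')
w=lambda x,y:(210+(x-400+.5)/4-.5,130+(y+.5)/4-.5)
for z in (60,53):
    P=np.array([wonz(W,*w(x,y),z)[:2] for x,y in [(503,170),(520,120),(555,85),(608,70),(660,83),(697,118),(715,165),(705,205),(515,212)]])
    A=np.c_[2*P,np.ones(len(P))];s=np.linalg.lstsq(A,(P**2).sum(1),rcond=None)[0];print(z,s[:2],np.sqrt(s[2]+s[0]**2+s[1]**2))
E
```

```text
300 [np.float64(219.33587786259542)] [np.float64(220.74125874125875)]
303 [np.float64(220.37142857142857)] [np.float64(221.8132530120482)]
305 [np.float64(220.70138888888889)] [np.float64(222.0)]
307 [np.float64(220.5744680851064)] [np.float64(221.91017964071855)]
309 [np.float64(220.0551181102362)] [np.float64(221.38815789473685)]
60 220.48859039499328
58 220.92041180230578
55 221.56575975868816
53 221.99441047167304
((304.6319274902344, 212.63552856445312), (15.550436973571777, 19.82782554626465), 97.92591094970703) 304.59055118110234 212.6771653543307
((304.57470703125, 213.73179626464844), (15.877922058105469, 19.614456176757812), 99.79643249511719) 304.4133858267717 213.8464566929134
(np.float64(303.91646965242956), np.float64(212.8979986408043)) (np.float64(303.7264346246235), np.float64(213.98428635247592)) (np.float64(303.65080509239476), np.float64(214.4166036597008))
60 [563.67152394 223.3593568 ] 25.86929292434813
53 [564.62176618 221.84230588] 26.502084756582565
```

>>> move_arm(plan=[{"dp":[0.25,-0.4,0.1],"delta_rot":[0,0,0]},{"dp":[0.4,-0.6,0.1],"delta_rot":[0,0,0]},{"dp":[0.4,-0.6,0.1],"delta_rot":[0,0,0]},{"dp":[0.3,-0.5,0.1],"delta_rot":[0,0,0]},{"dp":[0.1,-0.2,0.1],"delta_rot":[0,0,0]},{"dp":[0,0,0],"delta_rot":[0,0,0]},{"dp":[0,0,0],"delta_rot":[0,0,0]},{"dp":[0,0,0],"delta_rot":[0,0,0]}])

```text
time_s: 13.28
position: [600.8, 154.1, 225.1]
ee_rot: [[-0.013, -0.504, 0.864], [-0.008, 0.864, 0.504], [-1.0, -0.0, -0.015]]
wrist_force: [-0.1, -0.3, -2.5]
width: 0.295
```

```bash
python3 look.py 12; python3 - <<'E'
from h import *
def circ(P):
    A=np.c_[2*P,np.ones(len(P))];s=np.linalg.lstsq(A,(P**2).sum(1),rcond=None)[0];return s[:2],np.sqrt(s[2]+s[0]**2+s[1]**2)
for k,b in (('4',(225,75,300,145)),('12',(225,60,310,160))):
    W=load(f'wrist{k}.npz')
    c,m=blob(W,(0,0,120),(180,60,255),b)
    for z in (60,53):
        print(k,z,circ(np.array([wonz(W,u,v,z)[:2] for u,v in cv2.convexHull(c.astype(np.float32))[:,0]])))
    # foot (dark) circle incl. all
W=load('wrist12.npz');cv2.imwrite('pics/w12.png',cv2.resize(W['color'][40:190,180:330],(600,600),interpolation=cv2.INTER_CUBIC)[:,:,::-1])
E
```

```text
13.2833 [600.8493007  154.14143412 225.06344806] [[-0.013, -0.5038, 0.8637], [-0.0079, 0.8638, 0.5037], [-0.9999, -0.0003, -0.0152]] [-0.10242807 -0.3474065  -2.52530533] [ 0.02063875 -0.03175787  0.00167516]
4 60 (array([563.71774706, 221.15528562]), np.float64(26.961205532328396))
4 53 (array([563.7956437 , 220.92841246]), np.float64(27.60549668138571))
12 60 (array([564.5612276 , 221.29665818]), np.float64(26.543904299021484))
12 53 (array([564.63526912, 221.27406359]), np.float64(27.181191527807282))
```

View pics/w12.png

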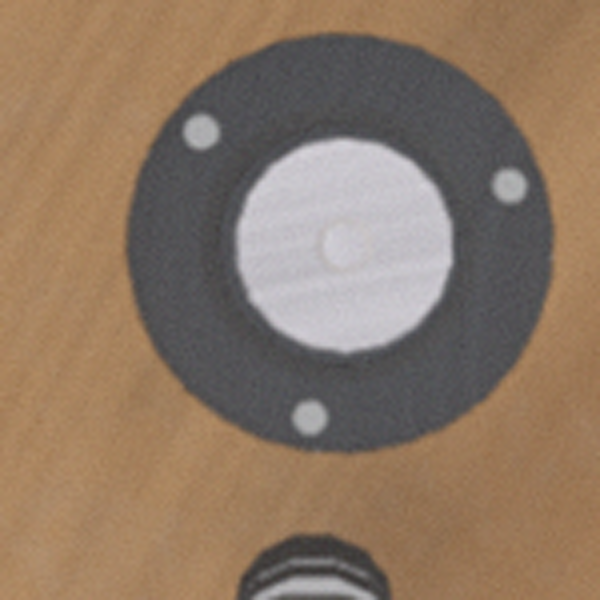

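Side view says a drop of about 6.4 mm, wrist view about 5 mm, both uncertain. Since they disagree, I'll press again gently: a home cover feels rigid at once.

>>> move_arm(plan=[{"dp":[-0.25,0.5,-0.1],"delta_rot":[0.008,-0.01,0]},{"dp":[-0.35,0.65,-0.2],"delta_rot":[0,-0.01,0]},{"dp":[-0.35,0.65,-0.3],"delta_rot":[0,0,0]},{"dp":[-0.25,0.45,-0.3],"delta_rot":[0,0,0]},{"dp":[-0.15,0.3,-0.2],"delta_rot":[0,0,0]},{"dp":[0,0.1,0],"delta_rot":[0,0,0]},{"dp":[0,0,0],"delta_rot":[0,0,0]},{"dp":[0,0,0],"delta_rot":[0,0,0]}])

```text
time_s: 14.05
position: [559.3, 233.9, 196.0]
ee_rot: [[0.008, -0.513, 0.858], [0.007, 0.858, 0.513], [-1.0, 0.002, 0.01]]
wrist_force: [0.8, -0.4, -2.2]
width: 0.295
```

>>> move_arm(plan=[{"dp":[0.3,-0.5,-0.15],"delta_rot":[-0.006,0.004,-0.01]},{"dp":[0,0,0],"delta_rot":[0,0,0]},{"dp":[0,0,0],"delta_rot":[0,0,0]},{"dp":[0,0,0],"delta_rot":[0,0,0]}])

```text
time_s: 14.38
position: [569.7, 217.4, 193.3]
ee_rot: [[0.007, -0.5, 0.866], [-0.0, 0.866, 0.5], [-1.0, -0.004, 0.006]]
wrist_force: [-0.4, -0.0, -2.6]
width: 0.296
```

>>> move_arm(plan=[{"dp":[-0.12,0.08,-0.2],"delta_rot":[0,0.002,0]},{"dp":[0,0,-0.2],"delta_rot":[0,0,0]},{"dp":[0,0,-0.2],"delta_rot":[0,0,0]},{"dp":[0,0,-0.1],"delta_rot":[0,0,0]},{"dp":[0,0,0],"delta_rot":[0,0,0]}])

```text
time_s: 14.8
position: [566.9, 218.4, 174.2]
ee_rot: [[0.005, -0.498, 0.867], [-0.0, 0.867, 0.498], [-1.0, -0.002, 0.004]]
wrist_force: [0.1, 0.4, -3.0]
width: 0.295
```

```bash
python3 look.py 13
```

```text
14.8 [566.88929986 218.38914207 174.23240488] [[0.0048, -0.4979, 0.8672], [-0.0001, 0.8672, 0.4979], [-1.0, -0.0024, 0.0041]] [ 0.07628692  0.36998877 -3.0063232 ] [0.05353794 0.0002343  0.02074877]
```

View pics/m13.png

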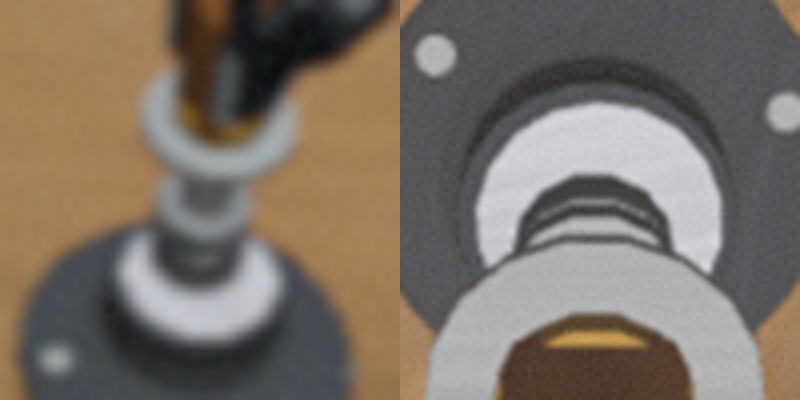

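>>> move_arm(plan=[{"dp":[0.03,0.04,-0.1],"delta_rot":[0,0,0]},{"dp":[0,0,-0.08],"delta_rot":[0,0,0]},{"dp":[0,0,-0.08],"delta_rot":[0,0,0]},{"dp":[0,0,-0.05],"delta_rot":[0,0,0]}])

```text
time_s: 15.23
position: [568.4, 220.3, 167.2]
ee_rot: [[0.007, -0.499, 0.867], [0.001, 0.867, 0.499], [-1.0, -0.002, 0.006]]
wrist_force: [0.4, 0.1, -1.8]
width: 0.292
```

>>> move_arm(plan=[{"dp":[0,0,-0.06],"delta_rot":[0,0,0]},{"dp":[0,0,-0.05],"delta_rot":[0,0,0]}])

```text
time_s: 15.4
position: [568.6, 220.4, 164.4]
ee_rot: [[0.007, -0.499, 0.867], [0.001, 0.867, 0.499], [-1.0, -0.002, 0.007]]
wrist_force: [-0.5, -0.7, 3.3]
width: 0.293
```

>>> move_arm(plan=[{"dp":[0,0,-0.05],"delta_rot":[0,0,0]}])

```text
time_s: 15.48
position: [568.7, 220.4, 164.1]
ee_rot: [[0.007, -0.499, 0.867], [0.002, 0.867, 0.499], [-1.0, -0.002, 0.007]]
wrist_force: [-3.1, -1.0, 8.3]
width: 0.293
```

Force climbs 6 → 11 → 21 N over 0.8 mm. That is only the rubber ring on a rigid cover, against ~2 N/mm before, so the cover is home. I'm lifting and taking the tool back to the rack.

>>> move_arm(plan=[{"dp":[0,0,0.2],"delta_rot":[0,0.003,0]},{"dp":[0,0,0.5],"delta_rot":[0,0,0]},{"dp":[0,0,0.7],"delta_rot":[0,0,0]},{"dp":[0,0,0.7],"delta_rot":[0,0,0]},{"dp":[0,0,0.5],"delta_rot":[0,0,0]},{"dp":[0.1,-0.4,0.3],"delta_rot":[0,0,0]},{"dp":[0.1,-0.8,0.1],"delta_rot":[0,0,0]},{"dp":[0.1,-0.8,0],"delta_rot":[0,0,0]},{"dp":[0.1,-0.8,0],"delta_rot":[0,0,0]},{"dp":[0.1,-0.8,0],"delta_rot":[0,0,0]},{"dp":[0.1,-0.8,0],"delta_rot":[0,0,0]},{"dp":[0.1,-0.8,0],"delta_rot":[0,0,0]}])

```text
time_s: 16.48
position: [586.4, 87.5, 249.6]
ee_rot: [[0.009, -0.507, 0.862], [0.005, 0.862, 0.507], [-1.0, -0.0, 0.01]]
wrist_force: [0.6, -0.7, -2.7]
width: 0.294
```

>>> move_arm(plan=[{"dp":[0.05,-0.7,0],"delta_rot":[-0.004,0.004,0.004]},{"dp":[0.05,-0.7,0],"delta_rot":[0,0,0]},{"dp":[0.05,-0.7,0],"delta_rot":[0,0,0]},{"dp":[0.05,-0.7,0],"delta_rot":[0,0,0]},{"dp":[0.05,-0.7,0],"delta_rot":[0,0,0]},{"dp":[0.05,-0.6,0],"delta_rot":[0,0,0]},{"dp":[0.03,-0.4,0],"delta_rot":[0,0,0]},{"dp":[0,-0.2,0],"delta_rot":[0,0,0]},{"dp":[0,0,0],"delta_rot":[0,0,0]},{"dp":[0,0,0],"delta_rot":[0,0,0]},{"dp":[0,0,0],"delta_rot":[0,0,0]}])

```text
time_s: 17.4
position: [593.7, -52.3, 254.0]
ee_rot: [[0.008, -0.496, 0.868], [-0.004, 0.868, 0.496], [-1.0, -0.007, 0.005]]
wrist_force: [0.8, -0.2, -3.1]
width: 0.289
```

Next I correct the position (+3.8, −2.4), trim the tilt and yaw, and go down to z≈215 (nose end ≈104).

>>> move_arm(plan=[{"dp":[0.13,-0.1,-0.4],"delta_rot":[0.004,0.004,0.014]},{"dp":[0,0,-0.6],"delta_rot":[0,0,0]},{"dp":[0,0,-0.4],"delta_rot":[0,0,0]},{"dp":[0,0,-0.1],"delta_rot":[0,0,0]},{"dp":[0,0,0],"delta_rot":[0,0,0]},{"dp":[0,0,0],"delta_rot":[0,0,0]}])

```text
time_s: 17.9
position: [597.7, -47.3, 215.6]
ee_rot: [[0.005, -0.518, 0.855], [0.004, 0.855, 0.518], [-1.0, 0.001, 0.006]]
wrist_force: [-0.9, -0.0, -3.5]
width: 0.293
```

```bash
cat > look2.py <<'E'
from h import *
import sys
k=sys.argv[1]
o=r.get_obs();print(o['time_s'],o['position'],o['ee_rot'].round(4).tolist(),o['wrist_force'],o['moment'])
for n in ['wrist','side']:
    im=viewer.get_image(n); np.savez(f'{n}{k}.npz',**{k:im[k] for k in ['color','K','extrinsics']})
W=load(f'wrist{k}.npz');S=load(f'side{k}.npz')
cv2.imwrite(f'pics/m{k}.png',cv2.hconcat([cv2.resize(S['color'][170:230,180:240],(400,400),interpolation=cv2.INTER_CUBIC),cv2.resize(W['color'][130:230,210:310],(400,400),interpolation=cv2.INTER_CUBIC)])[:,:,::-1])
E
python3 look2.py 14
```

```text
17.9 [597.74597969 -47.27838009 215.56460075] [[0.0049, -0.5179, 0.8554], [0.0038, 0.8554, 0.5179], [-1.0, 0.0008, 0.0061]] [-0.9279241  -0.00913305 -3.54278783] [ 0.00653136  0.02079248 -0.0181353 ]
```

View pics/m14.png

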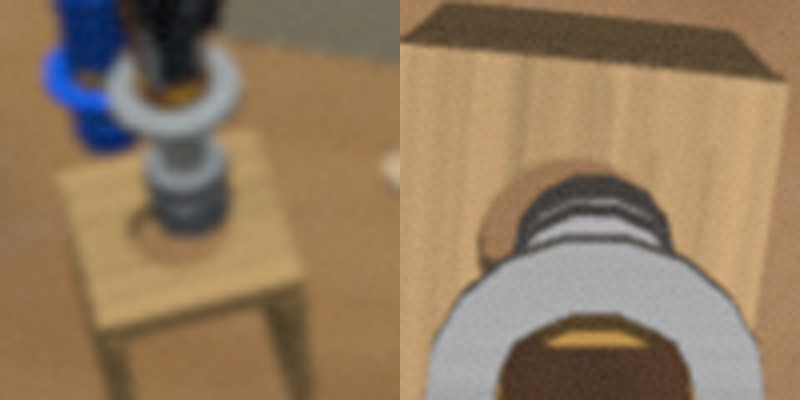

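>>> move_arm(plan=[{"dp":[0,-0.15,0],"delta_rot":[-0.003,0,-0.008]},{"dp":[0,-0.14,0],"delta_rot":[0,0,0]},{"dp":[0,0,0],"delta_rot":[0,0,0]},{"dp":[0,0,0],"delta_rot":[0,0,0]}])

```text
time_s: 18.33
position: [599.0, -55.7, 218.2]
ee_rot: [[0.009, -0.51, 0.86], [0.0, 0.86, 0.51], [-1.0, -0.004, 0.008]]
wrist_force: [0.4, -0.3, -2.4]
width: 0.293
```

```bash
python3 look2.py 15
```

```text
18.3333 [599.02560915 -55.72074738 218.17556449] [[0.0092, -0.5101, 0.8601], [0.0005, 0.8601, 0.5101], [-1.0, -0.0043, 0.0082]] [ 0.38613617 -0.34754533 -2.36592845] [-0.01541602 -0.02702711 -0.01373073]
```

View pics/m15.png

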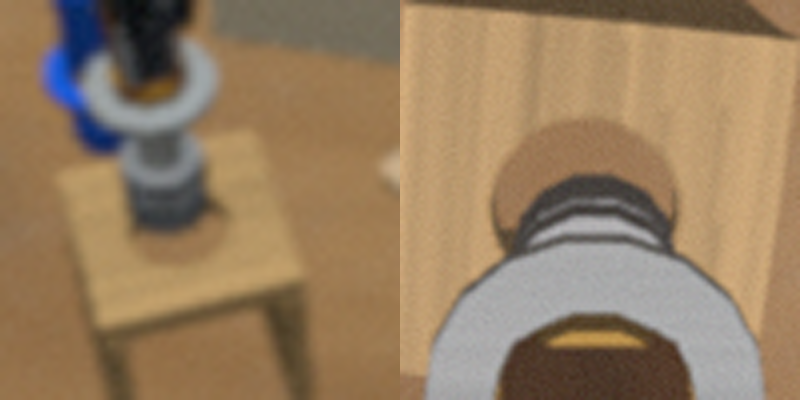

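```bash
cat > rel.py <<'E'
from h import *
def rel(k,hole_c,hole_front,nose_c,nose_front,sh,sn,snf,z,off=(210,130),soff=(180,170)):
    W=load(f'wrist{k}.npz');S=load(f'side{k}.npz')
    w=lambda x,y:(off[0]+(x-400+.5)/4-.5,off[1]+(y+.5)/4-.5)
    q=lambda x,y:(soff[0]+(x+.5)*.15-.5,soff[1]+(y+.5)*.15-.5)
    J=np.array([.86,.51]);Y=np.array([-.51,.86])
    h=wonz(W,*w(hole_c,hole_front),90)[:2];n=wonz(W,*w(nose_c,nose_front),z)[:2]
    print('W jaw',(n-h)@J,'perp',(n@Y-15.8)-(h@Y-21))
    h=onz(S,*q(*sh),90);n=onz(S,*q(sn,snf),z);print('S hole',h,'nose xy',n[0]-15.8,n[1],'dy',n[1]-h[1])
E
python3 - <<'E'
from rel import *
rel('15',584,118,593,175,(180,220),167,226,106.6)
rel('14',575,158,593,175,(180,220),192,235,104)
E
```

```text
W jaw 1.8775079870881948 perp -3.330927417333953
S hole [589.16067497 -51.18080093  90.        ] nose xy 590.4740142615234 -51.29375589479483 dy -0.1129549697423613
W jaw 3.8783743924591607 perp 4.991576521388026
S hole [589.16067497 -51.18080093  90.        ] nose xy 591.6985905186938 -40.80541594010043 dy 10.375384984952035
```

>>> move_arm(plan=[{"dp":[-0.09,0.04,-0.15],"delta_rot":[0,0.004,0]},{"dp":[0,0,-0.2],"delta_rot":[0,0,0]},{"dp":[0,0,-0.1],"delta_rot":[0,0,0]},{"dp":[0,0,0],"delta_rot":[0,0,0]},{"dp":[0,0,0],"delta_rot":[0,0,0]}])

```text
time_s: 18.85
position: [596.2, -54.4, 205.2]
ee_rot: [[0.004, -0.51, 0.86], [0.001, 0.86, 0.51], [-1.0, -0.001, 0.004]]
wrist_force: [-0.5, -0.1, -2.3]
width: 0.294
```

```bash
python3 look2.py 16
```

```text
18.85 [596.17150686 -54.37781017 205.24051474] [[0.004, -0.5103, 0.86], [0.0007, 0.86, 0.5103], [-1.0, -0.0015, 0.0038]] [-0.49364647 -0.11492598 -2.33901912] [-0.03630212 -0.02062937 -0.03602767]
```

View pics/m16.png

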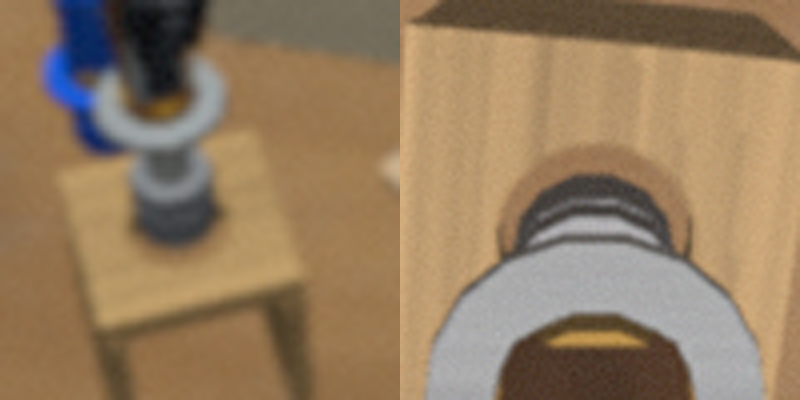

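The nose (517–670) is centred in the hole (498–692). I'm descending slowly.

>>> move_arm(plan=[{"dp":[0.02,0,-0.15],"delta_rot":[0,0,0]},{"dp":[0,0,-0.15],"delta_rot":[0,0,0]},{"dp":[0,0,-0.1],"delta_rot":[0,0,0]}])

```text
time_s: 19.2
position: [597.5, -54.4, 195.6]
ee_rot: [[0.006, -0.51, 0.86], [0.001, 0.86, 0.51], [-1.0, -0.002, 0.006]]
wrist_force: [0.1, 0.1, -2.5]
width: 0.297
```

>>> move_arm(plan=[{"dp":[0,0,-0.2],"delta_rot":[0,0,0]},{"dp":[0,0,-0.2],"delta_rot":[0,0,0]},{"dp":[0,0,-0.2],"delta_rot":[0,0,0]}])

```text
time_s: 19.45
position: [597.8, -54.4, 179.5]
ee_rot: [[0.007, -0.51, 0.86], [0.001, 0.86, 0.51], [-1.0, -0.003, 0.006]]
wrist_force: [-0.3, -0.5, -2.3]
width: 0.291
```

>>> move_arm(plan=[{"dp":[-0.01,0,-0.4],"delta_rot":[0,0.002,0]},{"dp":[0,0,-0.4],"delta_rot":[0,0,0]},{"dp":[0,0,-0.4],"delta_rot":[0,0,0]},{"dp":[0,0,-0.3],"delta_rot":[0,0,0]},{"dp":[0,0,-0.05],"delta_rot":[0,0,0]}])

```text
time_s: 19.87
position: [596.1, -54.3, 134.4]
ee_rot: [[0.001, -0.51, 0.86], [0.001, 0.86, 0.51], [-1.0, -0.0, 0.002]]
wrist_force: [-0.7, 0.4, -1.7]
width: 0.292
```

>>> move_arm(plan=[{"dp":[-0.01,0,-0.06],"delta_rot":[0,0.002,0]},{"dp":[0,0,-0.05],"delta_rot":[0,0,0]}])

```text
time_s: 20.03
position: [595.3, -54.3, 131.3]
ee_rot: [[-0.003, -0.51, 0.86], [0.001, 0.86, 0.51], [-1.0, 0.002, -0.002]]
wrist_force: [-5.3, 0.6, 11.7]
width: 0.29
```

>>> move_arm(plan=[{"dp":[0.06,0,0.02],"delta_rot":[0,-0.006,0]},{"dp":[0,0,0],"delta_rot":[0,0,0]}])

```text
time_s: 20.2
position: [597.5, -54.5, 132.6]
ee_rot: [[0.005, -0.51, 0.86], [0.001, 0.86, 0.51], [-1.0, -0.002, 0.005]]
wrist_force: [0.8, -0.8, -3.3]
width: 0.29
```

>>> move_arm(plan=[{"dp":[0,0,-0.05],"delta_rot":[0,0.0,0]}])

```text
time_s: 20.28
position: [598.0, -54.5, 131.9]
ee_rot: [[0.007, -0.51, 0.86], [0.001, 0.86, 0.51], [-1.0, -0.003, 0.006]]
wrist_force: [-0.4, 0.4, -3.0]
width: 0.292
```

>>> move_arm(plan=[{"dp":[0,0,0],"delta_rot":[0,0,0]},{"dp":[0,0,0],"delta_rot":[0,0,0]},{"dp":[0,0,0],"delta_rot":[0,0,0]},{"dp":[0,0,0],"delta_rot":[0,0,0]},{"dp":[0,0,0],"delta_rot":[0,0,0]},{"dp":[0,0,0],"delta_rot":[0,0,0]},{"dp":[0,0,0],"delta_rot":[0,0,0]},{"dp":[0,0,0],"delta_rot":[0,0,0]}], grip=100)

```text
time_s: 20.95
position: [600.2, -54.6, 134.4]
ee_rot: [[0.012, -0.51, 0.86], [0.001, 0.86, 0.51], [-1.0, -0.005, 0.011]]
wrist_force: [-0.1, 0.1, 0.2]
width: 0.995
```

```bash
python3 look2.py 17
```

```text
20.95 [600.23234707 -54.59764378 134.35206972] [[0.0122, -0.5103, 0.8599], [0.001, 0.86, 0.5104], [-0.9999, -0.0054, 0.011]] [-0.14679439  0.07545567  0.15867351] [-0.08618401  0.06089986  0.03277634]
```

View pics/m17.png

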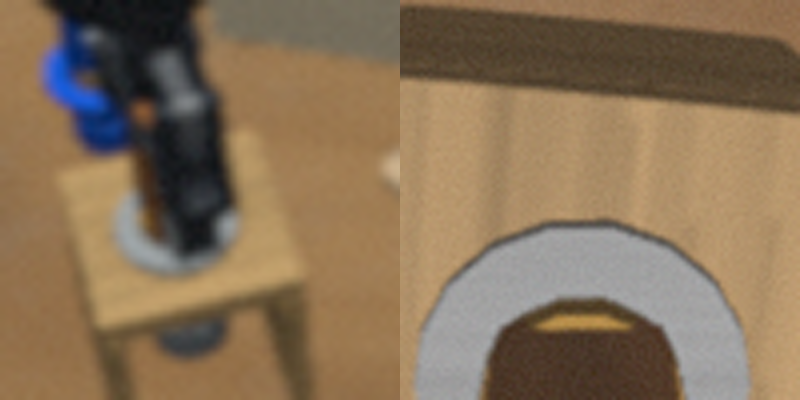

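The tool is released and the jaws are open. I'm rising straight up, shifting back the ~2 mm of drift, then moving well clear.

>>> move_arm(plan=[{"dp":[-0.08,0,0.3],"delta_rot":[0.002,0.01,0]},{"dp":[0,0,0.5],"delta_rot":[0,0,0]},{"dp":[0,0,0.6],"delta_rot":[0,0,0]},{"dp":[0,0,0.7],"delta_rot":[0,0,0]},{"dp":[0,0,0.7],"delta_rot":[0,0,0]},{"dp":[0,0,0.7],"delta_rot":[0,0,0]},{"dp":[0,0,0.7],"delta_rot":[0,0,0]},{"dp":[-0.3,0.5,0.3],"delta_rot":[0,0,0]},{"dp":[-0.6,0.7,0],"delta_rot":[0,0,0]},{"dp":[-0.6,0.8,0],"delta_rot":[0,0,0]},{"dp":[-0.6,0.8,0],"delta_rot":[0,0,0]},{"dp":[-0.6,0.8,0],"delta_rot":[0,0,0]}])

```text
time_s: 22.05
position: [530.5, 30.0, 259.4]
ee_rot: [[0.011, -0.498, 0.867], [-0.002, 0.867, 0.498], [-1.0, -0.007, 0.009]]
wrist_force: [1.0, 1.5, -0.6]
width: 1.001
```

>>> move_arm(plan=[{"dp":[-0.2,0.4,0],"delta_rot":[0,0,0]},{"dp":[0,0,0],"delta_rot":[0,0,0]},{"dp":[0,0,0],"delta_rot":[0,0,0]},{"dp":[0,0,0],"delta_rot":[0,0,0]}])

```text
time_s: 22.38
position: [523.6, 45.3, 262.8]
ee_rot: [[0.015, -0.505, 0.863], [0.003, 0.863, 0.505], [-1.0, -0.005, 0.014]]
wrist_force: [-0.1, 0.3, 0.9]
width: 1.002
```

```bash
python3 - <<'E'
from h import *
o=r.get_obs();print(o['time_s'],o['position'],o['wrist_force'])
for n in ['side','top']:
    im=viewer.get_image(n); cv2.imwrite(f'pics/{n}18.png',im['color'][:,:,::-1]); np.savez(f'{n}18.npz',**{k:im[k] for k in ['color','K','extrinsics']})
T=load('top18.npz')['color'];S=load('side18.npz')['color']
cv2.imwrite('pics/f18.png',cv2.hconcat([cv2.resize(T[150:230,265:345],(400,400),interpolation=cv2.INTER_CUBIC),cv2.resize(S[165:245,170:250],(400,400),interpolation=cv2.INTER_CUBIC)])[:,:,::-1])
E
```

```text
22.3833 [523.56167238  45.29418758 262.7662299 ] [-0.12387214  0.26030532  0.85239093]
```

View pics/f18.png

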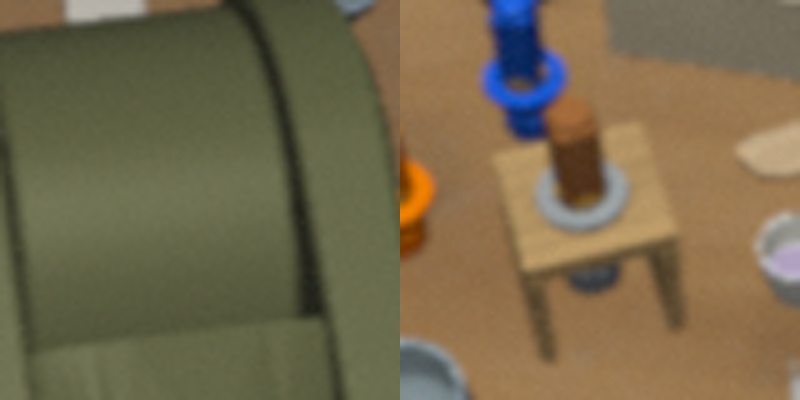

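View pics/side18.png

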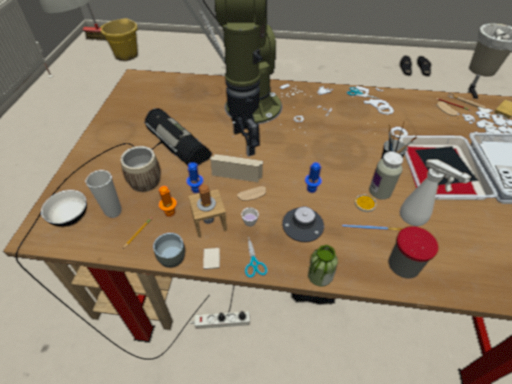

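```bash
python3 - <<'E'
from h import *
S0=load('side0.npz');S=load('side18.npz')
for im in (S0,S):
    c,m=blob(im,(80,0,90),(140,120,255),(190,190,222,216));e=fitell(c);print('collar',e,onz(im,*e[0],95))
    c,m=blob(im,(0,0,125),(180,70,255),(288,203,320,228));e=fitell(c);print('cover',e)
E
```

```text
collar ((206.3068084716797, 203.4701690673828), (11.619738578796387, 15.78951644897461), 81.92068481445312) [596.41339541 -49.8738924   95.        ]
cover ((304.6319274902344, 212.63552856445312), (15.550436973571777, 19.82782554626465), 97.92591094970703)
collar ((205.97720336914062, 203.73291015625), (11.562592506408691, 16.228689193725586), 83.37333679199219) [597.46110062 -50.5757514   95.        ]
cover ((304.5697937011719, 213.7413787841797), (15.845664024353027, 19.625415802001953), 99.99119567871094)
```

The collar is back within about 1 mm of where it started, flat on the board. The cover is down and level, the bystanders are unmoved and the arm is clear, so I'm handing in.

```bash
python3 - <<'E'
from rig import r
print(r.finish_job())
E
```

```text
the job is handed in; nothing more can be done
None
```

The cover is clicked home and the seating tool hangs back in its rack. I handed the job in at about 22.5 s; it gives no verdict.

**Pressing:** I set the tool over the boss and pressed down in steps of about 2 mm. The resistance rose to about 9 N, dropped to nothing, then became rigid. The highest reading was about 21 N. A second press met about 20 N/mm straight away, which is just the rubber ring on a cover already resting on the rim.

**Rack:** The collar lies flat on the board within about 1.3 mm of where it started. The tool looks upright and the bystanders look unmoved. I moved the gripper well clear.

**Checks that disagreed:**
- **Drop of the cover:** The side camera put it at about 6.4 mm, the wrist camera at about 5 mm, and about 7 mm was expected. I relied on the feel of the second press.
- **First contact:** The side view alone could have meant the tool was resting on the boss. The contact height was the same at three nearby spots, so I took it to be on the flange.
- **Top view at the end:** The arm blocked it, so the final rack check is from the side camera only.

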